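# Mix sample jars by exactly five turns of a hand-cranked end-over-end mixer

### The arm

A 6-joint arm with a two-finger parallel gripper is mounted at the origin on a cart in front of the work surface, level with it; the furniture and walls round the work are solid. World frame = base frame: x ahead of the robot, y to its left, z up, the work surface at z = 0. Lengths are in m, angles in rad, forces in N, time in s.
With the tool pointing down it reaches from about 0.375 to 0.925 m from the base axis. Payload 5.7 kg.
Tool frame: the origin (TCP) lies on the mounting face of the last link; the fingertips stand 173 mm ahead of it and the grasp point (between the pads) lies 155 mm ahead of it; z points along the fingers, y is the line along which they close (so a half turn about z gives the same grasp; the last joint's range is limited). The gripper opens to 85 mm and grips with 20 to 120 N. Pads are 22 mm wide; open, the fingers measure 114 mm over their backs; the gripper's body (76 mm by 85 mm) begins 54 mm behind the grasp point. The pads swing forward as they close: fully open they stand 13 mm farther back than shut.
Start: joints at [-1.327, 0.359, 1.51, -0, 1.272, -0.115], TCP at [0.211, -0.562, 0.405] pointing down, gripper open.
Joint ranges: [-2.97, 2.97], [-1.01, 2.36], [0.21, 2.38], [-0.96, 4.11], [0.2, 2.71], [-2.98, 2.98]. Speed limits (rad/s): [2.39, 2.39, 3.14, 3.14, 3.14, 3.14].

### API

Orientations are given as a rotation vector (axis times angle).
In Python, from rig import arm gives the robot as it stands. The module is installed in compiled form; this text tells all that it offers.
- The arm moves only by the shell command python3 -m creep 'ROWS' [OPENING]. ROWS is a JSON object of lists of equal length, an entry for each row: "travel": the shift along the tool's x, y, z in mm, a list of three; "dr": the turn, a rotation vector about the tool's x, y, z in rad, a list of three. In form: {"travel": [[tx, ty, tz], ...], "dr": [[rx, ry, rz], ...]}. A call has 1 to 20 rows; each row is the pose to reach, as a shift and turn from the pose commanded when the call began, along the tool's axes at that moment; what a row does not reach only later rows make up. A row lasts 1/8 s, in which the tool goes at most 62.5 mm and 10.7 degrees, less where a joint would pass 70% of its speed; a pose out of reach is approached as far as the arm can. A call with a gripper value outside its range is refused whole. OPENING is the opening in per cent of the stroke, from 0 (shut) to 100 (fully open), set as the call begins (- or left out, the last holds). The fingers move at their own pace and stop on an object; the grip force is fixed at half the most. Time passes only in rows, so rows that repeat a pose let the fingers close. It gives the time, the measured TCP pose, the force, the opening and the grip force at its end, in the units of the state.
- arm.get_state(): the state, without advancing time (a new reading comes with each control period).
- arm.get_image(name): name is "scene" or "side" or "wrist"; returns a dict with "pixels" (384x512x3 uint8, blue, green, red), "depth" (384x512 float32, m along the optical axis (not along the pixel's ray), 0 where there is no reading), "mtx" (3x3 intrinsics, pixels), "cam_to_world" (4x4, takes a point from camera to world coordinates). Camera axes: x right, y up, looking along -z (the intrinsics and any distortion apply to the point x, -y, -z); pixel columns grow to the right and rows downward; lengths in m; the calibration is good to about 2 mm. The wrist camera is an equidistant fisheye: a pixel r from the principal point sees the ray r / f radians off the axis. A picture is of the moment at which its call begins.
- arm.job_done(): hands the job in; it is judged then, once.
The state is a dict: "time": time; "joints": joint angles; "qd": joint speeds; "joint_efforts": joint torques, N m; "eef_pos": TCP position; "eef_rot": TCP orientation; "ft_force": force on the tool from outside, world axes, zero at the start; "torque": the same for the moment, N m; "width": opening from 0.0 (shut) to 1.0 (fully open); "finger_force": force on a finger pad.
Only numpy, scipy, OpenCV 4.12 (cv2) and the standard library are available. Lean on these libraries where they do the work, as an engineer would, in place of code of your own. Each camera call takes 0.05 s, during which the arm holds its last target. There are 200 camera calls.

### The job

Stand every squat brown sample jar with a black lid from the right of the mixer in its own pocket of the mixer's cradle and swing the bail over the lids as far as it goes, then crank the cradle through exactly five full turns - not a turn more or less - leaving it upright. Then swing the bail open and stand all the jars upright in the steel tray on the left; keep the bail closed while you crank, and do not disturb the other things on the bench.

Things in the scene. Friction and masses are not known exactly. Their poses are not given: they have to be found in the camera images.
- mixer: hand-cranked end-over-end mixer, fixed; origin on the worktop under the cradle's middle, x away from the robot, y along the axle, to the robot's left. Grey base plate 130 x 328 mm, 15 mm high; level axle 105 mm above the worktop between two bearing stands that reach from 136 to 158 mm either side of the middle and up to 132 mm
- cradle (a joint): turn of the cradle and its crank about the axle, rad: 0 = upright, pockets open to the top, crank handle straight above the axle; grows as the top goes away from the robot. A full turn is 6.283; the value runs on over several turns. It stays where it is left (friction 0.5 N m, 10 N at the handle) and turns either way without a stop. Nothing on the machine shows the count
- cradle_axle (a point): middle of the cradle on its axle; axes as the mixer's when upright, turns with the cradle. The cradle is a row of four open-topped pockets along y, 50 x 50 mm inside, 26 mm deep (aluminium walls front and back, white dividers 8, 20 and 8 mm thick); pocket floors 26 mm below the axle, walls end at axle height; end cheeks 126 mm either side of the middle rise 15 mm above the axle
- pocket_0 (a point): floor centre of cradle pocket 0 (0 is farthest from the crank, 3 nearest; at y = 93, 35, -35 and -93 mm); turns with the cradle, axes as cradle_axle
- pocket_1 (a point): floor centre of cradle pocket 1 (0 is farthest from the crank, 3 nearest; at y = 93, 35, -35 and -93 mm); turns with the cradle, axes as cradle_axle
- pocket_2 (a point): floor centre of cradle pocket 2 (0 is farthest from the crank, 3 nearest; at y = 93, 35, -35 and -93 mm); turns with the cradle, axes as cradle_axle
- pocket_3 (a point): floor centre of cradle pocket 3 (0 is farthest from the crank, 3 nearest; at y = 93, 35, -35 and -93 mm); turns with the cradle, axes as cradle_axle
- crank_handle (a point): middle of the crank's black handle, a freely revolving sleeve 21 mm in diameter, 76 mm long, parallel to the axle and 50 mm from it, at the right-hand (-y) end of the mixer. The crank's dark web is 41 mm from this point towards the mixer, the bearing stand 59 mm. Nothing stands under the handle's circle: its centre runs 55 to 155 mm above the worktop. Use only the position: its axes spin
- bail (a joint): angle of the swing bail on the cradle, rad: 0 = closed on its stop, the cross bar over the jar lids (6 mm clear) and 0.1 rad past the vertical, away from the robot; 1.45 = fully open, swung down towards the robot (-x), clear of the pockets. It pivots on the end cheeks, 45 mm below the axle and parallel to it, turns with the cradle, and stays where it is left (friction 0.25 N m, 3 N at the bar)
- bail_grip (a point): middle of the bail's cross bar (steel rod 12 mm thick, 265 mm long), 77.5 mm from the bail's pivot line; take hold of the freely revolving black sleeve here, 16 mm in diameter, 60 mm long. Closed, it is 32 mm above and 8 mm behind the axle, over the divider between pockets 1 and 2; the lids on either side are 27 mm apart and end 12 mm below its centre. Use only the position: its axes spin
- jar_0: squat brown glass sample jar with a white label band and ribbed black screw lid: 44 mm in diameter, 46 mm high in all, the lid 43 mm in diameter from 30 to 46 mm; origin at the centre of its underside, z up through the lid; about 100 g. Two or three of these four identical jars are present
- jar_1: squat brown glass sample jar with a white label band and ribbed black screw lid: 44 mm in diameter, 46 mm high in all, the lid 43 mm in diameter from 30 to 46 mm; origin at the centre of its underside, z up through the lid; about 100 g. Two or three of these four identical jars are present
- jar_2: squat brown glass sample jar with a white label band and ribbed black screw lid: 44 mm in diameter, 46 mm high in all, the lid 43 mm in diameter from 30 to 46 mm; origin at the centre of its underside, z up through the lid; about 100 g. Two or three of these four identical jars are present
- jar_3: squat brown glass sample jar with a white label band and ribbed black screw lid: 44 mm in diameter, 46 mm high in all, the lid 43 mm in diameter from 30 to 46 mm; origin at the centre of its underside, z up through the lid; about 100 g. Two or three of these four identical jars are present
- tray: low steel instrument tray, 170 (x) x 190 (y) mm, rim 22 mm high, walls 4 mm, fixed; origin at the centre of its underside, inner floor 4 mm above that
- small_bottle: clear glass bottle with blue screw cap, 54 mm wide, 104 mm high, a bystander at the back right; origin at the centre of its underside
- dropper: amber dropper bottle with rubber teat, 37 mm wide, 86 mm high, a bystander behind the mixer on the left; origin at the centre of its underside
- timer: lab timer lying flat, 70 x 62 x 18 mm, a bystander in front of the crank; origin at the centre of its underside
- pen: marker pen lying flat, 135 mm long, a bystander behind the mixer; origin at the centre of its underside
Not all that is in view belongs to the job. What is shaped like the jar_1 but green or turquoise is not meant.

How it is judged:
On the way, in this order (a step that is already met when the one before it is completed fails the run):
1. all the jars stand in the cradle's pockets and the bail is closed over them (within 0.15 rad), before cranking (x of jar_0 in the frame of cradle_axle between -0.014 and 0.014 m and y of jar_0 in the frame of cradle_axle between -0.118 and 0.118 m and z of jar_0 in the frame of cradle_axle between -0.036 and -0.008 m and angle between the z axis of each of jar_0, jar_1, jar_2, jar_3 and the z axis of cradle_axle, either way round below 0.4 rad and x of jar_1 in the frame of cradle_axle between -0.014 and 0.014 m and y of jar_1 in the frame of cradle_axle between -0.118 and 0.118 m and z of jar_1 in the frame of cradle_axle between -0.036 and -0.008 m and x of jar_2 in the frame of cradle_axle between -0.014 and 0.014 m and y of jar_2 in the frame of cradle_axle between -0.118 and 0.118 m and z of jar_2 in the frame of cradle_axle between -0.036 and -0.008 m and x of jar_3 in the frame of cradle_axle between -0.014 and 0.014 m and y of jar_3 in the frame of cradle_axle between -0.118 and 0.118 m and z of jar_3 in the frame of cradle_axle between -0.036 and -0.008 m and value of joint bail below 0.15 rad and value of joint cradle between -0.6 and 0.6 rad), for 0.2 s.
2. the cradle has been turned exactly five full turns, either way, and stands upright within 0.4 rad, with the jars in it and the bail closed (x of jar_0 in the frame of cradle_axle between -0.014 and 0.014 m and y of jar_0 in the frame of cradle_axle between -0.118 and 0.118 m and z of jar_0 in the frame of cradle_axle between -0.036 and -0.008 m and angle between the z axis of each of jar_0, jar_1, jar_2, jar_3 and the z axis of cradle_axle, either way round below 0.4 rad and x of jar_1 in the frame of cradle_axle between -0.014 and 0.014 m and y of jar_1 in the frame of cradle_axle between -0.118 and 0.118 m and z of jar_1 in the frame of cradle_axle between -0.036 and -0.008 m and x of jar_2 in the frame of cradle_axle between -0.014 and 0.014 m and y of jar_2 in the frame of cradle_axle between -0.118 and 0.118 m and z of jar_2 in the frame of cradle_axle between -0.036 and -0.008 m and x of jar_3 in the frame of cradle_axle between -0.014 and 0.014 m and y of jar_3 in the frame of cradle_axle between -0.118 and 0.118 m and z of jar_3 in the frame of cradle_axle between -0.036 and -0.008 m and value of joint bail below 0.15 rad and (value of joint cradle between 31.0159 and 31.8159 rad or value of joint cradle between -31.8159 and -31.0159 rad) and velocity of joint cradle between -0.15 and 0.15 rad/s), for 0.3 s.
At the end, for the whole second after the job is handed in: every jar stands upright (within 0.15 rad), at rest, on the floor of the steel tray; the cradle is upright within 0.4 rad after exactly five full turns from the start ((value of joint cradle between 31.0159 and 31.8159 rad or value of joint cradle between -31.8159 and -31.0159 rad) and x of jar_0 in the frame of tray between -0.075 and 0.075 m and y of jar_0 in the frame of tray between -0.085 and 0.085 m and z of jar_0 in the frame of tray between -0.006 and 0.014 m and angle between each of jar_0, jar_1, jar_2, jar_3's own z axis and vertical below 0.15 rad and linear speed of each of jar_0, jar_1, jar_2, jar_3 below 0.02 m/s and x of jar_1 in the frame of tray between -0.075 and 0.075 m and y of jar_1 in the frame of tray between -0.085 and 0.085 m and z of jar_1 in the frame of tray between -0.006 and 0.014 m and x of jar_2 in the frame of tray between -0.075 and 0.075 m and y of jar_2 in the frame of tray between -0.085 and 0.085 m and z of jar_2 in the frame of tray between -0.006 and 0.014 m and x of jar_3 in the frame of tray between -0.075 and 0.075 m and y of jar_3 in the frame of tray between -0.085 and 0.085 m and z of jar_3 in the frame of tray between -0.006 and 0.014 m); the robot touches nothing.
It fails at once if the cradle is cranked away from upright (more than 0.7 rad) with the bail open (more than 0.4 rad) (value of joint bail above 0.4 rad and not (value of joint cradle between -0.7 and 0.7 rad) and not (value of joint cradle between 30.7159 and 32.1159 rad) and not (value of joint cradle between -32.1159 and -30.7159 rad)).
It fails at once if the cradle is turned past five turns by more than a quarter turn (value of joint cradle above 32.9859 rad or value of joint cradle below -32.9859 rad).
It fails at once if a bystander is knocked over or pushed more than 6 cm (angle between any of small_bottle, dropper's own z axis and vertical above 0.8 rad or distance of any of small_bottle, dropper, timer, pen from where it was at the start of the episode above 0.06 m).
Of jar_0, jar_1, jar_2, jar_3 only 2 to 3 are there at a start; the rules pass over those that are not, and their reading is None.
At some moment in a run one of jar_0, jar_1, jar_2, jar_3 may be knocked a few centimetres aside while the robot is not near it.
It also fails if it takes over 210 s, if anything falls off the work surface, if the arm or the gripper's body presses on something with over 40 N, if the wrist force passes 120 N, or if a joint passes its speed limit or range.

## Working session

There is one attempt and no reset: what is moved stays moved. The work goes in short steps, Python scripts to look and compute and a shell command to move; the robot and the scene stay as the last step left them, time stands still between calls to the robot, and variables do not carry over. Pictures are saved under pics/ and viewed, at most 17 in all, crops included, and the job is handed in when it is done.

```bash
mkdir -p pics; python3 - <<'E'
from rig import arm
import cv2,numpy as np
s=arm.get_state(); print({k:np.round(v,3).tolist() for k,v in s.items()})
for n in("scene","side"):
    d=arm.get_image(n); cv2.imwrite(f"pics/{n}0.png",d["pixels"]); np.savez(f"{n}0.npz",**d); print(n,d["mtx"].round(1).tolist(),d["cam_to_world"].round(3).tolist())
E
```

```text
{'time': 0.0, 'joints': [-1.327, 0.36, 1.511, 0.0, 1.273, -0.115], 'qd': [0.0, -0.001, -0.002, 0.001, 0.0, 0.0], 'joint_efforts': [0.001, -52.762, -27.861, -0.0, 0.013, 0.0], 'eef_pos': [0.211, -0.561, 0.404], 'eef_rot': [-3.089, -0.56, 0.0], 'ft_force': [-0.229, 0.246, 0.396], 'torque': [-0.008, 0.031, -0.014], 'finger_force': 0.0, 'width': 1.003}
scene [[454.8, 0.0, 252.8], [0.0, 454.8, 196.8], [0.0, 0.0, 1.0]] [[0.067, 0.808, -0.585, -0.364], [-0.998, 0.054, -0.04, -0.057], [-0.001, 0.587, 0.81, 1.454], [0.0, 0.0, 0.0, 1.0]]
side [[416.0, 0.0, 251.9], [0.0, 416.0, 185.1], [0.0, 0.0, 1.0]] [[0.952, 0.166, -0.259, 0.277], [-0.307, 0.567, -0.765, -0.984], [0.02, 0.807, 0.59, 0.902], [0.0, 0.0, 0.0, 1.0]]
```

View pics/scene0.png

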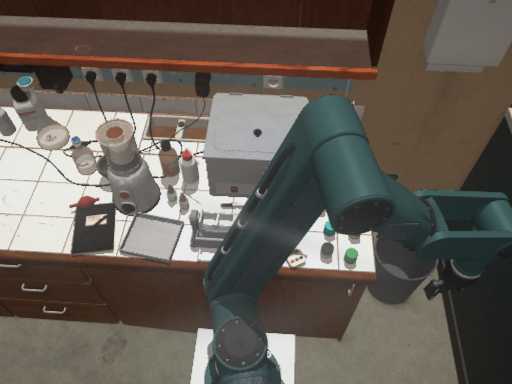

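View pics/side0.png

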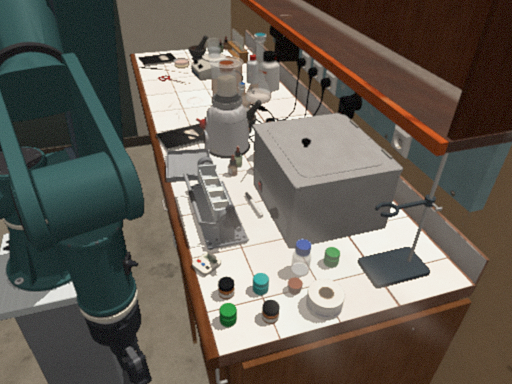

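The scene camera shows the tray at about (152,237) and the mixer at about (215,230), half hidden by the arm. In the side view, black-lidded jars are at (227,285) and (271,308), with green and turquoise look-alikes, the timer at (205,263) and something reddish at (295,285). I'll enlarge the side view and measure.

```bash
cat > h.py <<'E'
import numpy as np,cv2
from scipy.spatial.transform import Rotation as R
def ray(d,u,v):
    m=d["mtx"];T=d["cam_to_world"]
    c=np.array([(u-m[0,2])/m[0,0],-(v-m[1,2])/m[1,1],-1.])
    return T[:3,3],T[:3,:3]@c
def plane(d,u,v,z):
    o,r=ray(d,u,v);return o+r*(z-o[2])/r[2]
def fish(d,u,v):
    m=d["mtx"];T=d["cam_to_world"];x=(u-m[0,2])/m[0,0];y=(v-m[1,2])/m[1,1];r=np.hypot(x,y)+1e-9
    return T[:3,3],T[:3,:3]@np.array([np.sin(r)*x/r,-np.sin(r)*y/r,-np.cos(r)])
def fplane(d,u,v,z):
    o,r=fish(d,u,v);return o+r*(z-o[2])/r[2]
def cloud(d):
    m=d["mtx"];T=d["cam_to_world"];h,w=d["depth"].shape;v,u=np.mgrid[:h,:w];z=d["depth"]
    p=np.stack([(u-m[0,2])/m[0,0]*z,-(v-m[1,2])/m[1,1]*z,-z],-1)
    return p@T[:3,:3].T+T[:3,3]
E
python3 - <<'E'
import numpy as np,cv2
from h import *
d=dict(np.load("side0.npz"));im=d["pixels"]
a=cv2.resize(im[145:335,160:350],None,fx=3.1,fy=3.1,interpolation=2);cv2.imwrite("pics/sidecrop.png",a)
for n,(u,v) in dict(j1=(227,281),j2=(271,304),x=(295,282)).items(): print(n,plane(d,u,v,.046).round(3))
P=cloud(d)
for u,v in[(227,281),(271,304),(295,283),(261,280),(229,310)]:print(u,v,P[v,u].round(3))
s=dict(np.load("scene0.npz"))
# tray corners eyeballed
for u,v in[(136,213),(183,219),(168,261),(120,251)]:print('tray',plane(s,u,v,.022).round(3))
E
```

```text
j1 [ 0.457 -0.266  0.046]
j2 [ 0.543 -0.37   0.046]
x [ 0.628 -0.321  0.046]
227 281 [ 0.457 -0.266  0.046]
271 304 [ 0.544 -0.368  0.043]
295 283 [ 0.634 -0.311  0.029]
261 280 [ 0.543 -0.29   0.048]
229 310 [ 0.438 -0.355  0.044]
tray [0.566 0.45  0.022]
tray [0.551 0.268 0.022]
tray [0.372 0.293 0.022]
tray [0.401 0.472 0.022]
```

View pics/sidecrop.png

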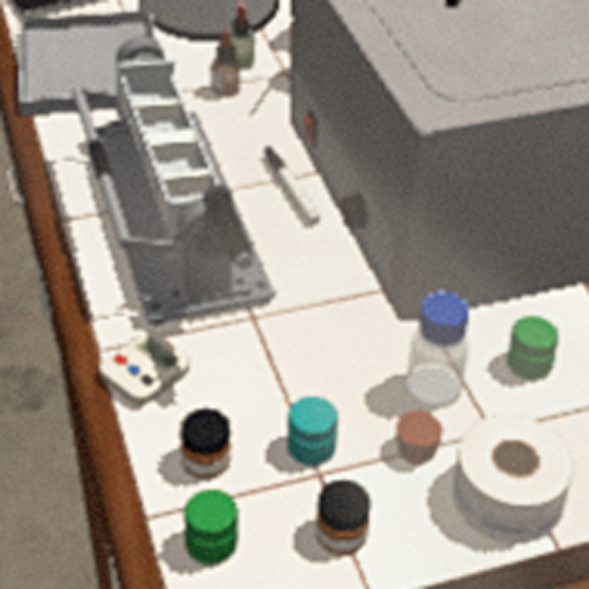

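Only two jars with black lids show so far. I'll move over the mixer to get clear views of it and the handle.

```bash
python3 -m creep '{"travel":[[92,-75,-11],[184,-150,-22],[276,-225,-33],[368,-301,-45],[368,-301,-45],[368,-301,-45],[368,-301,-45],[368,-301,-45],[368,-301,-45],[368,-301,-45],[368,-301,-45]],"dr":[[0,0,-0.3],[0,0,-0.6],[0,0,-0.9],[0,0,-1.212],[0,0,-1.212],[0,0,-1.212],[0,0,-1.212],[0,0,-1.212],[0,0,-1.212],[0,0,-1.212],[0,0,-1.212]]}'
python3 - <<'E'
from rig import arm
import cv2,numpy as np
d=arm.get_image("wrist");cv2.imwrite("pics/w1.png",d["pixels"]);np.savez("w1.npz",**d);print(d["mtx"].round(1).tolist(),d["cam_to_world"].round(3).tolist())
d=arm.get_image("side");cv2.imwrite("pics/s1.png",d["pixels"]);np.savez("s1.npz",**d)
print(arm.get_state()["joints"])
E
```

```text
time: 1.48
eef_pos: [0.449, -0.1517, 0.4494]
eef_rot: [-2.223, -2.219, 0.001]
ft_force: [0.7, -0.2, 0.5]
width: 1.003
finger_force: 0.0
[[297.3, 0.0, 252.2], [0.0, 297.3, 192.2], [0.0, 0.0, 1.0]] [[1.0, 0.002, 0.002, 0.449], [-0.003, 0.962, 0.273, -0.083], [-0.001, -0.273, 0.962, 0.418], [0.0, 0.0, 0.0, 1.0]]
[-4.71599587e-01  1.32785458e-01  1.70706591e+00 -1.32349064e-04
  1.30225113e+00 -4.69677365e-01]
```

View pics/w1.png

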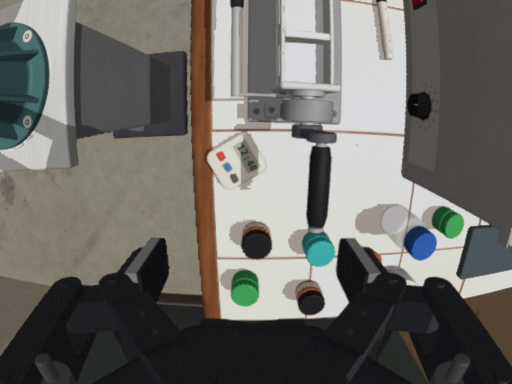

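The wrist view shows the crank handle as the black sleeve from (320,147) to (317,218), the mixer at the top centre, and the bail bar open at (237,60). The jars are at (257,240) and (310,297), and the timer is at (237,160). No third jar is visible. Next I'll measure the mixer pose from the wrist depth and the tray from the scene camera.

```bash
python3 - <<'E'
from h import *
d=dict(np.load("w1.npz"));im=d["pixels"].astype(int);D=d["depth"]
def P(u,v):
    o,r=fish(d,u,v);f=-d["cam_to_world"][:3,2];return o+r*D[int(v),int(u)]/(r@f)
g=im.max(2)
for v in range(140,230,8):
    us=[u for u in range(300,340) if g[v,u]<70]
    if us: a,b=us[0],us[-1];m=(a+b)/2;print("handle",v,a,b,P(m,v).round(4),fplane(d,m,v,.155).round(4))
for v in (20,50,80,90):
    for u in range(228,248,3):print("bail",v,u,P(u,v).round(3),im[v,u])
for u,v in[(257,244),(311,300)]:print("jar",P(u,v).round(3),fplane(d,u,v,.046).round(3))
for u,v in[(249,122),(340,122),(249,98),(278,60),(331,60)]:print("base",P(u,v).round(3),fplane(d,u,v,.015).round(3))
E
```

```text
handle 140 308 313 [ 0.4993 -0.1083  0.1621] [ 0.5007 -0.109   0.155 ]
handle 148 313 328 [ 0.5085 -0.1152  0.1622] [ 0.5102 -0.1161  0.155 ]
handle 156 311 330 [ 0.5085 -0.1221  0.1634] [ 0.5105 -0.1234  0.155 ]
handle 164 310 329 [ 0.5079 -0.1293  0.1637] [ 0.5099 -0.1309  0.155 ]
handle 172 310 329 [ 0.5082 -0.1364  0.164 ] [ 0.5103 -0.1383  0.155 ]
handle 180 309 328 [ 0.5078 -0.1439  0.1633] [ 0.5097 -0.1459  0.155 ]
handle 188 309 328 [ 0.508  -0.1512  0.164 ] [ 0.5101 -0.1536  0.155 ]
handle 196 308 327 [ 0.5076 -0.1587  0.1638] [ 0.5096 -0.1614  0.155 ]
handle 204 308 327 [ 0.5079 -0.1661  0.1647] [ 0.5101 -0.1693  0.155 ]
handle 212 307 326 [ 0.5078 -0.1744  0.163 ] [ 0.5097 -0.1773  0.155 ]
handle 220 308 324 [ 0.5076 -0.1819  0.1641] [ 0.5097 -0.1855  0.155 ]
bail 20 228 [ 0.415  0.049 -0.001] [214 217 216]
bail 20 231 [0.426 0.02  0.09 ] [175 178 177]
bail 20 234 [0.429 0.019 0.093] [155 157 160]
bail 20 237 [0.432 0.019 0.094] [181 183 185]
bail 20 240 [0.435 0.019 0.092] [139 142 144]
bail 20 243 [ 0.436  0.048 -0.001] [149 155 163]
bail 20 246 [ 0.44   0.049 -0.002] [1
[... 692 characters left out ...]
9]
bail 90 228 [ 0.415 -0.054 -0.002] [212 217 216]
bail 90 231 [ 0.426 -0.06   0.09 ] [126 128 129]
bail 90 234 [ 0.429 -0.061  0.093] [162 163 166]
bail 90 237 [ 0.432 -0.061  0.092] [186 189 191]
bail 90 240 [ 0.435 -0.061  0.091] [143 145 148]
bail 90 243 [ 0.436 -0.055 -0.   ] [146 153 160]
bail 90 246 [ 0.44  -0.054 -0.001] [144 150 158]
jar [ 0.455 -0.264  0.045] [ 0.455 -0.263  0.046]
jar [ 0.539 -0.362  0.047] [ 0.539 -0.362  0.046]
base [ 0.444 -0.1   -0.001] [ 0.444 -0.099  0.015]
base [ 0.575 -0.097 -0.001] [ 0.57  -0.097  0.015]
base [ 0.444 -0.066  0.014] [ 0.444 -0.066  0.015]
base [ 0.476 -0.028  0.095] [ 0.483 -0.014  0.015]
base [ 0.533 -0.026  0.103] [ 0.556 -0.01   0.015]
```

```bash
python3 - <<'E'
import cv2
im=cv2.imread("pics/w1.png");cv2.imwrite("pics/w1c.png",cv2.resize(im[0:310,195:345],None,fx=1.9,fy=1.9,interpolation=2))
im=cv2.imread("pics/s1.png");cv2.imwrite("pics/s1c.png",cv2.resize(im[140:340,150:350],None,fx=3,fy=3,interpolation=2))
E
```

```text
(no output)
```

View pics/s1c.png

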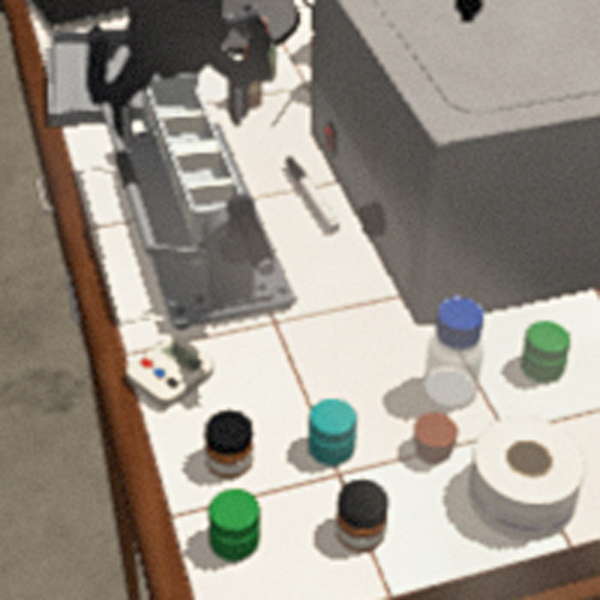

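```bash
cat >> h.py <<'E'
def fcloud(d):
    m=d["mtx"];T=d["cam_to_world"];h,w=d["depth"].shape;v,u=np.mgrid[:h,:w].astype(float)
    x=(u-m[0,2])/m[0,0];y=(v-m[1,2])/m[1,1];r=np.hypot(x,y)+1e-9
    s=np.tan(np.minimum(r,1.5))/r
    p=np.stack([x*s,-y*s,-np.ones_like(x)],-1)*d["depth"][...,None]
    return p@T[:3,:3].T+T[:3,3]
def disc(P,c,z,rad=.03,dz=.004):
    m=(np.abs(P[...,2]-z)<dz)&(np.hypot(P[...,0]-c[0],P[...,1]-c[1])<rad)
    q=P[m][:,:2].astype(np.float32);return cv2.minEnclosingCircle(q),q.mean(0),len(q),((q.max(0)+q.min(0))/2)
E
python3 - <<'E'
from h import *
P=fcloud(dict(np.load("w1.npz")));Q=cloud(dict(np.load("side0.npz")))
for c in[(.456,-.265),(.541,-.365)]:
    for X in(P,Q):print(disc(X,c,.046))
E
```

```text
(((0.45380038022994995, -0.26725998520851135), 0.022498082369565964), array([ 0.4536057 , -0.26561442], dtype=float32), 665, array([ 0.45334303, -0.2667223 ], dtype=float32))
(((0.45194828510284424, -0.2690524160861969), 0.02271224744617939), array([ 0.4504984 , -0.27014568], dtype=float32), 162, array([ 0.45061272, -0.27002752], dtype=float32))
(((0.540151834487915, -0.3728840947151184), 0.021977365016937256), array([ 0.54023683, -0.37125432], dtype=float32), 443, array([ 0.5405884 , -0.37282246], dtype=float32))
(((0.5391250252723694, -0.37366747856140137), 0.021957753226161003), array([ 0.5384322 , -0.37563217], dtype=float32), 187, array([ 0.5388713 , -0.37438232], dtype=float32))
```

```bash
python3 -m creep '{"travel":[[-60,2,0],[-116,4,30],[-116,4,90],[-116,4,150],[-116,4,179],[-116,4,179],[-116,4,179]],"dr":[[0,0,0],[0,0,0],[0,0,0],[0,0,0],[0,0,0],[0,0,0],[0,0,0]]}' 78
python3 - <<'E'
from rig import arm
from h import *
d=arm.get_image("wrist");cv2.imwrite("pics/w2.png",d["pixels"])
P=fcloud(d)
for c in[(.453,-.268)]:print(disc(P,c,.046))
print(arm.get_state()["eef_pos"])
E
```

```text
time: 2.45
eef_pos: [0.4539, -0.2676, 0.2718]
eef_rot: [2.221, 2.219, 0.0]
ft_force: [0.2, -0.0, 0.6]
width: 0.783
finger_force: 0.0
(((0.4541180729866028, -0.26725777983665466), 0.022125832736492157), array([ 0.45397076, -0.26583531], dtype=float32), 2724, array([ 0.4539284 , -0.26697424], dtype=float32))
[ 0.45417925 -0.26755838  0.27228789]
```

View pics/w2.png

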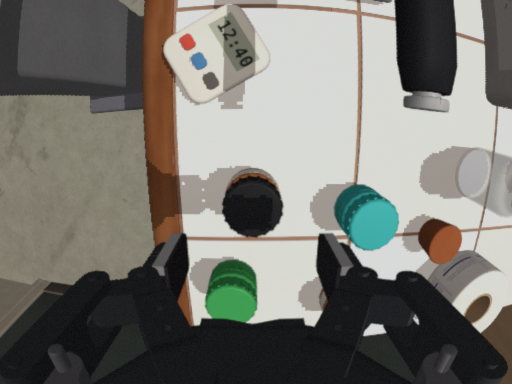

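The jar at (253,203) sits centred between the fingers, and nothing is in their way. I'll descend, grip and lift.

```bash
python3 -m creep '{"travel":[[0,0,35],[0,0,65],[0,0,75],[0,0,75]],"dr":[[0,0,0],[0,0,0],[0,0,0],[0,0,0]]}' && python3 -m creep '{"travel":[[0,0,0],[0,0,0],[0,0,0],[0,0,0],[0,0,0],[0,0,-10],[0,0,-40],[0,0,-90],[0,0,-120],[0,0,-120]],"dr":[[0,0,0],[0,0,0],[0,0,0],[0,0,0],[0,0,0],[0,0,0],[0,0,0],[0,0,0],[0,0,0],[0,0,0]]}' 0
```

```text
time: 3.0
eef_pos: [0.4539, -0.267, 0.1964]
eef_rot: [2.221, 2.221, 0.0]
ft_force: [-0.1, 0.5, 0.8]
width: 0.777
finger_force: 0.0
time: 4.25
eef_pos: [0.4544, -0.2674, 0.319]
eef_rot: [2.217, 2.217, 0.001]
ft_force: [0.6, -0.1, -1.4]
width: 0.482
finger_force: 60.9
```

```bash
python3 -m creep '{"travel":[[0,0,-50],[20,5,-100],[80,25,-100],[140,45,-100],[200,55,-100],[241,55,-100],[241,55,-100],[241,55,-100]],"dr":[[0,0,0],[0,0,0],[0,0,0],[0,0,0],[0,0,0],[0,0,0],[0,0,0],[0,0,0]]}'
python3 - <<'E'
from rig import arm
from h import *
d=arm.get_image("wrist");cv2.imwrite("pics/w3.png",d["pixels"]);np.savez("w3.npz",**d)
P=fcloud(d);print(arm.get_state()["eef_pos"])
# wall/divider tops at z~.105 ; cross-sections
for y in np.arange(.02,.24,.02):
    m=(abs(P[...,1]-y)<.003)&(P[...,2]>.098)&(P[...,2]<.112)&(abs(P[...,0]-.51)<.06)
    x=P[m][:,0]
    if len(x):print("y%.3f"%y,len(x),x.min().round(4),x.max().round(4), np.histogram(x,bins=np.arange(.46,.565,.005))[0])
m=(abs(P[...,0]-.509)<.008)&(P[...,2]>.098)&(P[...,2]<.125)&(P[...,1]>-.1)&(P[...,1]<.25)
print(np.histogram(P[m][:,1],bins=np.arange(-.09,.25,.004)))
E
```

```text
time: 5.25
eef_pos: [0.5083, -0.0259, 0.415]
eef_rot: [-2.22, -2.222, 0.002]
ft_force: [-0.5, -0.6, -0.1]
width: 0.486
finger_force: 61.2
[ 0.50842342 -0.02641087  0.4151923 ]
y0.020 67 0.4766 0.5361 [ 0  0  0 19 18  0  0  0  0  0  0  0  0  0 24  6  0  0  0  0]
y0.040 49 0.4779 0.5365 [ 0  0  0 11 12  0  0  0  0  0  0  0  0  0 20  6  0  0  0  0]
y0.060 397 0.4786 0.5355 [ 0  0  0  8 35 39 32 37 30 29 40 34 40 37 30  6  0  0  0  0]
y0.080 55 0.478 0.5364 [ 0  0  0  7 18  0  0  0  0  0  0  0  0  0 18 12  0  0  0  0]
y0.100 62 0.4772 0.5364 [ 0  0  0 15 19  0  0  0  0  0  0  0  0  0 18 10  0  0  0  0]
y0.120 54 0.4795 0.5365 [ 0  0  0  6 24  0  0  0  0  0  0  0  0  0 13 11  0  0  0  0]
y0.140 50 0.4777 0.5367 [ 0  0  0  4 23  0  0  0  0  0  0  0  0  0 11 12  0  0  0  0]
(array([ 0,  0,  0,  0,  0,  0,  0,  0,  0,  0,  0,  0,  0,  0,  0,  0,  0,
        0,  0,  0,  0, 17, 69, 67,  0,  0,  0,  0,  0,  0,  0,  0,  0,  0,
        0,  0, 68, 67, 68, 67, 73, 12,  0,  0,  0,  0,  0,  0,  0,  0,  0,
        0,  0, 44, 63, 37,  0,  0,  0,  0,  0,  0,  0,  0,  0,  0,  0,  0,
        0,  0,  0,  0,  0,  0,  0,  0,  0,  0,  0,  0,  0,  0,  0,  0]), array([-0.09 , -0.086, -0.082, -0.078, -0.074, -0.07 , -0.066, -0.062,
       -0.058, -0.054, -0.05 , -0.046, -0.042, -0.038, -0.034, -0.03 ,
       -0.026, -0.022, -0.018, -0.014, -0.01 , -0.006, -0.002,  0.002,
        0.006,  0.01 ,  0.014,  0.018,  0.022,  0.026,  0.03 ,  0.034,
        0.038,  0.042,  0.046,  0.05 ,  0.054,  0.058,  0.062,  0.066,
        0.07 ,  0.074,  0.078,  0.082,  0.086,  0.09 ,  0.094,  0.098,
        0.102,  0.106,  0.11 ,  0.114,  0.118,  0.122,  0.126,  0.13 ,
        0.134,  0.138,  0.142,  0.146,  0.15 ,  0.154,  0.158,  0.162,
        0.166,  0.17 ,  0.174,  0.178,  0.182,  0.186,  0.19 ,  0.194,
        0.198,  0.202,  0.206,  0.21 ,  0.214,  0.218,  0.222,  0.226,
        0.23 ,  0.234,  0.238,  0.242,  0.246]))
```

View pics/w3.png

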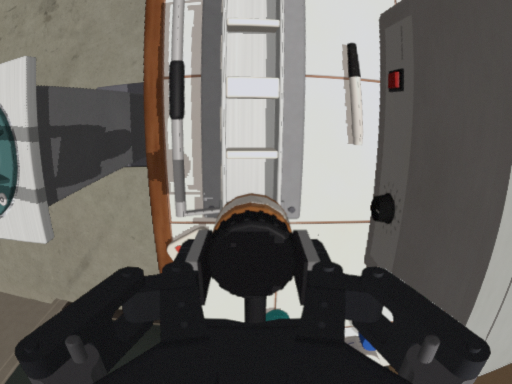

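The view shows the pockets in a row, with dividers at rows 22, 88 and 155, and the bail sleeve at (177,88). The cradle centre works out at about (0.507, 0.065). Placing the jar in pocket 3.

```bash
python3 -m creep '{"travel":[[-2,-1,30],[-2,-1,70],[-2,-1,90],[-2,-1,105],[-2,-1,120],[-2,-1,130],[-2,-1,137],[-2,-1,137]],"dr":[[0,0,0],[0,0,0],[0,0,0],[0,0,0],[0,0,0],[0,0,0],[0,0,0],[0,0,0]]}'
```

```text
time: 6.3
eef_pos: [0.5077, -0.0277, 0.2787]
eef_rot: [2.221, 2.221, 0.0]
ft_force: [-1.1, -0.2, -1.4]
width: 0.485
finger_force: 61.2
```

```bash
python3 -m creep '{"travel":[[0,0,2],[0,0,2]],"dr":[[0,0,0],[0,0,0]]}' && python3 -m creep '{"travel":[[0,0,0],[0,0,0],[0,0,0],[0,0,-30],[0,0,-80],[0,0,-140],[0,0,-140]],"dr":[[0,0,0],[0,0,0],[0,0,0],[0,0,0],[0,0,0],[0,0,0],[0,0,0]]}' 78
python3 - <<'E'
from rig import arm
from h import *
d=arm.get_image("wrist");np.savez("w4.npz",**d);P=fcloud(d)
print(disc(P,(.507,-.028),.125,dz=.004))
S=arm.get_image("side");Q=cloud(S)
for c in[(.540,-.373),(.507,-.028)]:
  for z in(.046,.125):
    try:print(c,z,disc(Q,c,z))
    except Exception:print("none")
cv2.imwrite("pics/s4.png",cv2.resize(S["pixels"][140:340,150:350],None,fx=3,fy=3,interpolation=2))
cv2.imwrite("pics/w4.png",d["pixels"])
E
```

```text
time: 6.55
eef_pos: [0.5078, -0.0277, 0.2778]
eef_rot: [2.22, 2.221, 0.001]
ft_force: [-2.1, 0.6, 6.3]
width: 0.486
finger_force: 65.2
time: 7.42
eef_pos: [0.5093, -0.028, 0.4215]
eef_rot: [2.215, 2.216, 0.009]
ft_force: [-0.3, 0.3, 0.1]
width: 0.782
finger_force: 0.0
(((0.508819580078125, -0.031027410179376602), 0.025358816608786583), array([ 0.5094305 , -0.02677863], dtype=float32), 1600, array([ 0.50950134, -0.03102   ], dtype=float32))
(0.54, -0.373) 0.046 (((0.5390121340751648, -0.3753419518470764), 0.021841105073690414), array([ 0.53795856, -0.375837  ], dtype=float32), 188, array([ 0.5380564, -0.3752379], dtype=float32))
none
none
(0.507, -0.028) 0.125 (((0.5055558085441589, -0.03071916103363037), 0.02205161191523075), array([ 0.5050331, -0.031524 ], dtype=float32), 94, array([ 0.50620717, -0.03024911], dtype=float32))h.py:26: RuntimeWarning: Mean of empty slice.
  q=P[m][:,:2].astype(np.float32);return cv2.minEnclosingCircle(q),q.mean(0),len(q),((q.max(0)+q.min(0))/2)
  ret = um.true_divide(
```

View pics/w4.png

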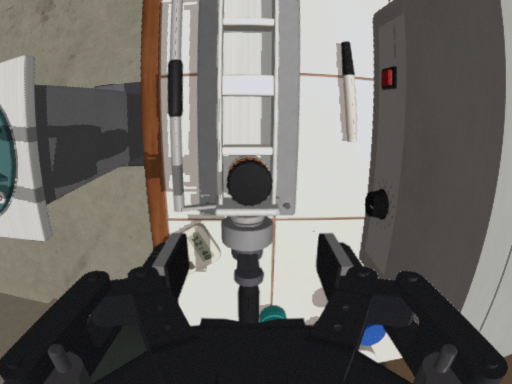

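The jar stands in pocket 3 at pixel (250,182), clear of the dividers. Now the second jar.

```bash
python3 -m creep '{"travel":[[-60,6,0],[-120,12,0],[-180,20,0],[-240,30,20],[-300,32,70],[-345,32,120],[-345,32,140],[-345,32,140],[-345,32,140]],"dr":[[0,0,0],[0,0,0],[0,0,0],[0,0,0],[0,0,0],[0,0,0],[0,0,0],[0,0,0],[0,0,0]]}'
python3 - <<'E'
from rig import arm
from h import *
d=arm.get_image("wrist");P=fcloud(d)
print(disc(P,(.540,-.373),.046),arm.get_state()["eef_pos"],arm.get_state()["joints"].round(2))
E
```

```text
time: 8.65
eef_pos: [0.5395, -0.3719, 0.2765]
eef_rot: [-2.22, -2.221, -0.0]
ft_force: [-0.1, -0.6, 0.8]
width: 0.784
finger_force: 0.0
(((0.5413429141044617, -0.37360286712646484), 0.022181781008839607), array([ 0.5413281 , -0.37216315], dtype=float32), 2573, array([ 0.54123217, -0.3731215 ], dtype=float32)) [ 0.53991308 -0.37195181  0.27758342] [-0.71  0.56  1.51  0.    1.07 -0.71]
```

```bash
python3 -m creep '{"travel":[[-1,1,35],[-1,1,65],[-1,1,81],[-1,1,81]],"dr":[[0,0,0],[0,0,0],[0,0,0],[0,0,0]]}' && python3 -m creep '{"travel":[[0,0,0],[0,0,0],[0,0,0],[0,0,0],[0,0,0],[0,0,-10],[0,0,-40],[0,0,-90],[0,0,-150],[0,0,-210],[0,0,-225],[0,0,-225]],"dr":[[0,0,0],[0,0,0],[0,0,0],[0,0,0],[0,0,0],[0,0,0],[0,0,0],[0,0,0],[0,0,0],[0,0,0],[0,0,0],[0,0,0]]}' 0
```

```text
time: 9.2
eef_pos: [0.5407, -0.373, 0.1958]
eef_rot: [-2.22, -2.222, -0.0]
ft_force: [0.1, -0.4, -0.8]
width: 0.774
finger_force: 0.0
time: 10.7
eef_pos: [0.5405, -0.3737, 0.4221]
eef_rot: [2.22, 2.22, 0.0]
ft_force: [-0.1, 0.9, -2.6]
width: 0.485
finger_force: 60.8
```

```bash
python3 -m creep '{"travel":[[60,-4,0],[120,-8,0],[180,-12,0],[240,-16,0],[300,-20,0],[360,-24,0],[420,-28,0],[480,-33,0],[531,-33,0],[531,-33,20],[531,-33,50],[531,-33,75],[531,-33,75]],"dr":[[0,0,0],[0,0,0],[0,0,0],[0,0,0],[0,0,0],[0,0,0],[0,0,0],[0,0,0],[0,0,0],[0,0,0],[0,0,0],[0,0,0],[0,0,0]]}'
```

```text
time: 12.32
eef_pos: [0.5054, 0.1569, 0.3419]
eef_rot: [-2.218, -2.218, 0.011]
ft_force: [-0.4, -0.1, -2.1]
width: 0.487
finger_force: 60.9
```

```bash
python3 -m creep '{"travel":[[0,0,0],[0,0,20],[0,0,40],[0,0,55],[0,0,63],[0,0,63]],"dr":[[0,0,0],[0,0,0],[0,0,0],[0,0,0],[0,0,0],[0,0,0]]}'
```

```text
time: 13.08
eef_pos: [0.5076, 0.1573, 0.2826]
eef_rot: [-2.221, -2.221, 0.001]
ft_force: [-0.6, -0.3, -1.1]
width: 0.484
finger_force: 60.9
```

```bash
python3 -m creep '{"travel":[[0,0,4],[0,0,6],[0,0,6]],"dr":[[0,0,0],[0,0,0],[0,0,0]]}' && python3 -m creep '{"travel":[[0,0,0],[0,0,0],[0,0,0],[0,0,-30],[-20,-10,-80],[-50,-30,-140],[-93,-60,-140],[-93,-75,-140],[-93,-75,-140],[-93,-75,-140]],"dr":[[0,0,0],[0,0,0],[0,0,0],[0,0,0],[0,0,0],[0,0,0],[0,0,0],[0,0,0],[0,0,0],[0,0,0]]}' 78
python3 - <<'E'
from rig import arm
from h import *
d=arm.get_image("wrist");P=fcloud(d);cv2.imwrite("pics/w5.png",d["pixels"])
print(disc(P,(.507,.158),.125))
S=arm.get_image("side");Q=cloud(S)
print(disc(Q,(.507,.158),.125), disc(Q,(.507,-.028),.125))
m=(abs(P[...,2]-.09)<.006)&(P[...,0]<.45)&(P[...,0]>.41)&(P[...,1]>.04)&(P[...,1]<.25)
print(P[m].mean(0), P[m].min(0),P[m].max(0))
g=d["pixels"].max(2);m2=m&(g<80);print("sleeve",m2.sum(),P[m2].min(0),P[m2].max(0),P[m2].mean(0))
print(arm.get_state()["eef_pos"])
E
```

```text
time: 13.45
eef_pos: [0.5079, 0.1573, 0.2777]
eef_rot: [2.221, 2.221, 0.002]
ft_force: [-1.2, -0.6, 5.0]
width: 0.485
finger_force: 64.0
time: 14.7
eef_pos: [0.4332, 0.0649, 0.4164]
eef_rot: [-2.22, -2.222, -0.001]
ft_force: [-0.2, -0.3, 0.1]
width: 0.78
finger_force: 0.0
(((0.5078825950622559, 0.1620180308818817), 0.026093631982803345), array([0.5075909 , 0.15780771], dtype=float32), 1653, array([0.50824416, 0.16200295], dtype=float32))
(((0.501122772693634, 0.157575786113739), 0.025777427479624748), array([0.5050878 , 0.15485853], dtype=float32), 73, array([0.5056662 , 0.15757579], dtype=float32)) (((0.5056819319725037, -0.03117501363158226), 0.021544279530644417), array([ 0.5055682 , -0.03153589], dtype=float32), 97, array([ 0.50559044, -0.03115051], dtype=float32))
[0.43333458 0.11528069 0.08841841] [0.42522086 0.04001118 0.08402299] [0.449566   0.19764383 0.09232539]
sleeve 735 [0.42632261 0.04001118 0.08406641] [0.44082503 0.09499957 0.09232539] [0.43320871 0.06804197 0.08955704]
[0.43337065 0.06493984 0.41632859]
```

View pics/w5.png

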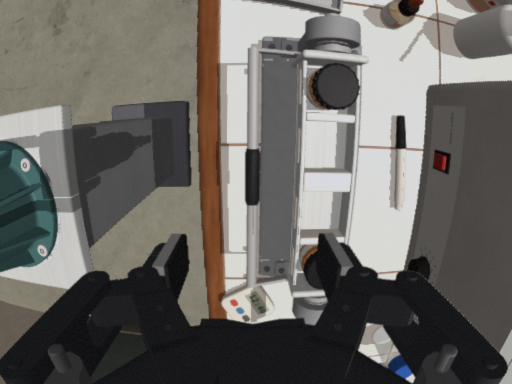

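Both jars are seated, at pixels (333,86) and (318,265). The bail sleeve at (252,176) is centred at about (0.4335, 0.066), roughly 0.086 up. I'll grip it with a narrower opening.

```bash
python3 -m creep '{"travel":[[0,0,40],[0,0,90],[0,0,130],[0,0,155],[0,0,167],[0,0,167]],"dr":[[0,0,0],[0,0,0],[0,0,0],[0,0,0],[0,0,0],[0,0,0]]}' 42 && python3 -m creep '{"travel":[[0,0,0],[0,0,0],[0,0,0],[0,0,0]],"dr":[[0,0,0],[0,0,0],[0,0,0],[0,0,0]]}' 0
python3 - <<'E'
import numpy as np
t0=1.23;r=77.5
f=lambda t:(-r*np.sin(t),r*np.cos(t))
for t in np.linspace(t0,-.13,15):
    a=np.array(f(t))-f(t0);print(round(t,2),"ty %.0f tz %.0f"%(a[0],-a[1]))
E
```

```text
time: 15.55
eef_pos: [0.4328, 0.0646, 0.2491]
eef_rot: [-2.22, -2.221, 0.002]
ft_force: [-0.5, -0.8, 0.1]
width: 0.422
finger_force: 0.0
time: 16.05
eef_pos: [0.4327, 0.0643, 0.2502]
eef_rot: [2.221, 2.221, 0.002]
ft_force: [-0.3, 1.5, 3.0]
width: 0.158
finger_force: 59.0
1.23 ty 0 tz -0
1.13 ty 3 tz -7
1.04 ty 6 tz -14
0.94 ty 11 tz -20
0.84 ty 15 tz -26
0.74 ty 21 tz -31
0.65 ty 26 tz -36
0.55 ty 33 tz -40
0.45 ty 39 tz -44
0.36 ty 46 tz -47
0.26 ty 53 tz -49
0.16 ty 61 tz -51
0.06 ty 68 tz -51
-0.03 ty 76 tz -52
-0.13 ty 83 tz -51
```

```bash
python3 -m creep '{"travel":[[3,3,-7],[3,6,-14],[3,11,-20],[3,15,-26],[3,21,-31],[3,26,-36],[3,33,-40],[3,39,-44]],"dr":[[0,0,0],[0,0,0],[0,0,0],[0,0,0],[0,0,0],[0,0,0],[0,0,0],[0,0,0]]}'
```

```text
time: 17.05
eef_pos: [0.4682, 0.0653, 0.2932]
eef_rot: [-2.217, -2.221, 0.017]
ft_force: [-10.9, -14.4, 8.7]
width: 0.157
finger_force: 60.5
```

```bash
python3 -m creep '{"travel":[[-2,7,-3],[-2,14,-5],[-2,22,-7],[-2,29,-7],[-2,37,-8],[-2,44,-7],[-2,44,-7],[-2,44,-7]],"dr":[[0,0,0],[0,0,0],[0,0,0],[0,0,0],[0,0,0],[0,0,0],[0,0,0],[0,0,0]]}'
```

```text
time: 18.05
eef_pos: [0.5172, 0.0642, 0.3035]
eef_rot: [2.217, 2.218, 0.003]
ft_force: [-1.9, -6.0, 18.5]
width: 0.162
finger_force: 61.5
```

```bash
python3 -m creep '{"travel":[[0,0,0],[0,0,0],[0,0,-30],[0,0,-80],[-30,0,-120],[-90,0,-120],[-100,0,-120],[-100,0,-120],[-100,0,-120]],"dr":[[0,0,0],[0,0,0],[0,0,0],[0,0,0],[0,0,0],[0,0,0],[0,0,0],[0,0,0],[0,0,0]]}' 42
python3 - <<'E'
from rig import arm
from h import *
d=arm.get_image("wrist");P=fcloud(d);cv2.imwrite("pics/w6.png",d["pixels"]);np.savez("w6.npz",**d)
g=d["pixels"].max(2)
m=(P[...,2]>.132)&(P[...,2]<.16)&(P[...,1]>.0)&(P[...,1]<.13)&(abs(P[...,0]-.51)<.03)
print("bar",m.sum(),P[m].min(0),P[m].max(0),np.median(P[m],0))
for y in(-.005,.02,.12,.14):
    m=(abs(P[...,1]-y)<.004)&(P[...,2]>.09)&(P[...,2]<.118)&(abs(P[...,0]-.51)<.05)
    q=P[m]; 
    if len(q): 
        L=q[q[:,0]<.49];Rr=q[q[:,0]>.525];print(y,L.mean(0),Rr.mean(0),q[:,0].min(),q[:,0].max())
E
```

```text
time: 19.18
eef_pos: [0.5153, -0.0338, 0.4201]
eef_rot: [-2.22, -2.221, 0.0]
ft_force: [-0.1, 0.3, 0.4]
width: 0.422
finger_force: 0.0
bar 2401 [5.10185077e-01 9.60717702e-05 1.35204324e-01] [0.52525789 0.12996183 0.14591616] [0.51763786 0.06362837 0.14176353]
-0.005 [ 0.48129028 -0.0046742   0.10488997] [ 0.53188285 -0.00392955  0.10210322] 0.4785422639692025 0.5347113719799234
0.02 [0.4801004  0.01986699 0.1054129 ] [0.53320045 0.01998529 0.10056156] 0.4770975304125404 0.5354169987289413
0.12 [0.48162125 0.11976645 0.10523341] [0.53450632 0.12016279 0.1009919 ] 0.47921445061449586 0.5373318026083866
0.14 [0.48183151 0.13978166 0.10475966] [0.53508864 0.14020573 0.10042101] 0.477285666206524 0.5381385404878359
```

View pics/w6.png

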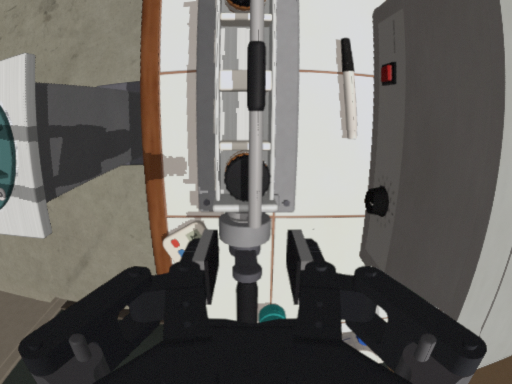

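The bail is closed, with the bar running over the lids along x≈0.517 and the sleeve at (257,75). The cradle leans forward slightly, about 0.08 rad. Moving over the crank handle.

```bash
python3 -m creep '{"travel":[[-60,-2,0],[-120,-4,0],[-131,-4,30],[-131,-4,30],[-131,-4,30]],"dr":[[0,0,0],[0,0,0],[0,0,0],[0,0,0],[0,0,0]]}' 50
python3 - <<'E'
from rig import arm
from h import *
d=arm.get_image("wrist");P=fcloud(d)
for y in np.arange(-.19,-.1,.01):
    m=(abs(P[...,1]-y)<.004)&(P[...,2]>.135)&(P[...,2]<.185)&(abs(P[...,0]-.51)<.03)
    q=P[m]
    if len(q): print(y.round(3),len(q),q[:,0].min().round(4),q[:,0].max().round(4),np.percentile(q[:,2],95).round(4), q[q[:,2]>np.percentile(q[:,2],80)][:,0].mean().round(4))
print(arm.get_state()["eef_pos"])
g=d["pixels"]
m=(P[...,2]>.012)&(P[...,2]<.025)&(P[...,0]<.5)&(P[...,0]>.38)&(P[...,1]<-.1)&(P[...,1]>-.24);print("timer",P[m].min(0),P[m].max(0))
for i in range(1,21):
    t=2*np.pi*i/20;print("[0,%.1f,%.1f]"%(50*np.sin(t),50-50*np.cos(t)),end=",")
E
```

```text
time: 19.85
eef_pos: [0.5118, -0.1645, 0.391]
eef_rot: [-2.219, -2.222, -0.0]
ft_force: [-0.9, 0.3, -0.4]
width: 0.501
finger_force: 0.0
-0.19 191 0.4998 0.5179 0.1633 0.5085
-0.18 264 0.4984 0.5193 0.1653 0.5093
-0.17 304 0.4986 0.5192 0.1652 0.509
-0.16 315 0.4988 0.5191 0.1653 0.5087
-0.15 338 0.499 0.5198 0.1653 0.509
-0.14 342 0.4991 0.5196 0.1653 0.5091
-0.13 346 0.4992 0.5195 0.1652 0.5094
-0.12 348 0.4993 0.5195 0.1646 0.5097
-0.11 318 0.4963 0.5228 0.1684 0.5095
[ 0.51197009 -0.16448505  0.3914468 ]
timer [ 0.38626071 -0.19213245  0.01206409] [ 0.46739218 -0.11394283  0.01963882]
[0,15.5,2.4],[0,29.4,9.5],[0,40.5,20.6],[0,47.6,34.5],[0,50.0,50.0],[0,47.6,65.5],[0,40.5,79.4],[0,29.4,90.5],[0,15.5,97.6],[0,0.0,100.0],[0,-15.5,97.6],[0,-29.4,90.5],[0,-40.5,79.4],[0,-47.6,65.5],[0,-50.0,50.0],[0,-47.6,34.5],[0,-40.5,20.6],[0,-29.4,9.5],[0,-15.5,2.4],[0,-0.0,0.0],
```

```bash
python3 -m creep '{"travel":[[-2,-3,40],[-2,-3,65],[-2,-3,77],[-2,-3,77]],"dr":[[0,0,0],[0,0,0],[0,0,0],[0,0,0]]}' && python3 -m creep '{"travel":[[0,0,0],[0,0,0],[0,0,0],[0,0,0]],"dr":[[0,0,0],[0,0,0],[0,0,0],[0,0,0]]}' 0
```

```text
time: 20.4
eef_pos: [0.5088, -0.1671, 0.3138]
eef_rot: [-2.22, -2.222, -0.0]
ft_force: [-0.2, 0.3, 0.4]
width: 0.5
finger_force: 0.0
time: 20.9
eef_pos: [0.509, -0.1679, 0.315]
eef_rot: [2.22, 2.22, 0.002]
ft_force: [-1.3, 1.4, 5.7]
width: 0.22
finger_force: 58.6
```

First a quarter turn to check the forces.

```bash
python3 -m creep '{"travel":[[0,15.5,2.4],[0,29.4,9.5],[0,40.5,20.6],[0,47.6,34.5],[0,50,50]],"dr":[[0,0,0],[0,0,0],[0,0,0],[0,0,0],[0,0,0]]}'
```

```text
time: 21.52
eef_pos: [0.5571, -0.1681, 0.2642]
eef_rot: [-2.219, -2.221, 0.006]
ft_force: [-13.5, -2.9, 12.7]
width: 0.224
finger_force: 59.3
```

```bash
python3 -m creep '{"travel":[[0,-2.4,15.5],[0,-9.5,29.4],[0,-20.6,40.5],[0,-34.5,47.6],[0,-50,50],[0,-50,50]],"dr":[[0,0,0],[0,0,0],[0,0,0],[0,0,0],[0,0,0],[0,0,0]]}'
```

```text
time: 22.28
eef_pos: [0.5101, -0.1679, 0.2154]
eef_rot: [2.22, 2.216, 0.006]
ft_force: [3.8, 4.4, 6.1]
width: 0.225
finger_force: 59.5
```

Forces stay low. Completing turn 1.

```bash
python3 -m creep '{"travel":[[0,-15.5,-2.4],[0,-29.4,-9.5],[0,-40.5,-20.6],[0,-47.6,-34.5],[0,-50,-50],[0,-47.6,-65.5],[0,-40.5,-79.4],[0,-29.4,-90.5],[0,-15.5,-97.6],[0,0,-100],[0,0,-100]],"dr":[[0,0,0],[0,0,0],[0,0,0],[0,0,0],[0,0,0],[0,0,0],[0,0,0],[0,0,0],[0,0,0],[0,0,0],[0,0,0]]}'
python3 - <<'E'
from rig import arm
from h import *
S=arm.get_image("side");W=arm.get_image("wrist");a=cv2.resize(S["pixels"][140:340,150:350],(384,384),interpolation=2)
cv2.imwrite("pics/t1.png",np.hstack([a,W["pixels"][:,100:400]]))
E
```

```text
time: 23.65
eef_pos: [0.5079, -0.1678, 0.3153]
eef_rot: [-2.22, -2.221, 0.003]
ft_force: [-4.7, -2.0, 1.7]
width: 0.221
finger_force: 62.8
```

View pics/t1.png

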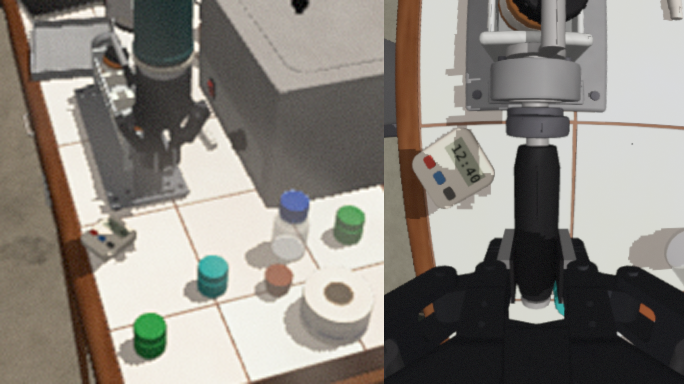

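The picture shows one turn done: the jar is still under the bar at (540,10) and the grip on the handle holds. Four more turns.

```bash
python3 -m creep '{"travel":[[0,15.5,2.4],[0,29.4,9.5],[0,40.5,20.6],[0,47.6,34.5],[0,50,50],[0,47.6,65.5],[0,40.5,79.4],[0,29.4,90.5],[0,15.5,97.6],[0,0,100],[0,-15.5,97.6],[0,-29.4,90.5],[0,-40.5,79.4],[0,-47.6,65.5],[0,-50,50],[0,-47.6,34.5],[0,-40.5,20.6],[0,-29.4,9.5],[0,-15.5,2.4],[0,0,0]],"dr":[[0,0,0],[0,0,0],[0,0,0],[0,0,0],[0,0,0],[0,0,0],[0,0,0],[0,0,0],[0,0,0],[0,0,0],[0,0,0],[0,0,0],[0,0,0],[0,0,0],[0,0,0],[0,0,0],[0,0,0],[0,0,0],[0,0,0],[0,0,0]]}'
```

```text
time: 26.25
eef_pos: [0.5066, -0.1677, 0.3156]
eef_rot: [-2.219, -2.22, 0.006]
ft_force: [-9.9, -5.2, -12.6]
width: 0.225
finger_force: 62.9
```

```bash
python3 -m creep '{"travel":[[0,15.5,2.4],[0,29.4,9.5],[0,40.5,20.6],[0,47.6,34.5],[0,50,50],[0,47.6,65.5],[0,40.5,79.4],[0,29.4,90.5],[0,15.5,97.6],[0,0,100],[0,-15.5,97.6],[0,-29.4,90.5],[0,-40.5,79.4],[0,-47.6,65.5],[0,-50,50],[0,-47.6,34.5],[0,-40.5,20.6],[0,-29.4,9.5],[0,-15.5,2.4],[0,0,0]],"dr":[[0,0,0],[0,0,0],[0,0,0],[0,0,0],[0,0,0],[0,0,0],[0,0,0],[0,0,0],[0,0,0],[0,0,0],[0,0,0],[0,0,0],[0,0,0],[0,0,0],[0,0,0],[0,0,0],[0,0,0],[0,0,0],[0,0,0],[0,0,0]]}'
```

```text
time: 28.75
eef_pos: [0.5066, -0.1677, 0.3156]
eef_rot: [-2.219, -2.22, 0.005]
ft_force: [-10.3, -5.0, -14.1]
width: 0.221
finger_force: 63.9
```

```bash
python3 -m creep '{"travel":[[0,15.5,2.4],[0,29.4,9.5],[0,40.5,20.6],[0,47.6,34.5],[0,50,50],[0,47.6,65.5],[0,40.5,79.4],[0,29.4,90.5],[0,15.5,97.6],[0,0,100],[0,-15.5,97.6],[0,-29.4,90.5],[0,-40.5,79.4],[0,-47.6,65.5],[0,-50,50],[0,-47.6,34.5],[0,-40.5,20.6],[0,-29.4,9.5],[0,-15.5,2.4],[0,0,0]],"dr":[[0,0,0],[0,0,0],[0,0,0],[0,0,0],[0,0,0],[0,0,0],[0,0,0],[0,0,0],[0,0,0],[0,0,0],[0,0,0],[0,0,0],[0,0,0],[0,0,0],[0,0,0],[0,0,0],[0,0,0],[0,0,0],[0,0,0],[0,0,0]]}'
```

```text
time: 31.25
eef_pos: [0.5066, -0.1676, 0.3157]
eef_rot: [-2.219, -2.221, 0.005]
ft_force: [-10.3, -6.6, -15.8]
width: 0.22
finger_force: 64.5
```

Four turns are done. Now the fifth, then hold still.

```bash
python3 -m creep '{"travel":[[0,15.5,2.4],[0,29.4,9.5],[0,40.5,20.6],[0,47.6,34.5],[0,50,50],[0,47.6,65.5],[0,40.5,79.4],[0,29.4,90.5],[0,15.5,97.6],[0,0,100],[0,-15.5,97.6],[0,-29.4,90.5],[0,-40.5,79.4],[0,-47.6,65.5],[0,-50,50],[0,-47.6,34.5],[0,-40.5,20.6],[0,-29.4,9.5],[0,-15.5,2.4],[0,0,0]],"dr":[[0,0,0],[0,0,0],[0,0,0],[0,0,0],[0,0,0],[0,0,0],[0,0,0],[0,0,0],[0,0,0],[0,0,0],[0,0,0],[0,0,0],[0,0,0],[0,0,0],[0,0,0],[0,0,0],[0,0,0],[0,0,0],[0,0,0],[0,0,0]]}' && python3 -m creep '{"travel":[[0,0,0],[0,0,0],[0,0,0],[0,0,0],[0,0,0]],"dr":[[0,0,0],[0,0,0],[0,0,0],[0,0,0],[0,0,0]]}' && python3 -m creep '{"travel":[[0,0,0],[0,0,0],[0,0,0],[0,0,-30],[0,0,-70],[0,0,-110],[60,0,-110],[120,0,-110],[130,0,-110],[130,0,-110]],"dr":[[0,0,0],[0,0,0],[0,0,0],[0,0,0],[0,0,0],[0,0,0],[0,0,0],[0,0,0],[0,0,0],[0,0,0]]}' 45
python3 - <<'E'
from rig import arm
from h import *
d=arm.get_image("wrist");P=fcloud(d);cv2.imwrite("pics/w7.png",d["pixels"]);np.savez("w7.npz",**d)
m=(P[...,2]>.132)&(P[...,2]<.16)&(P[...,1]>.0)&(P[...,1]<.13)&(abs(P[...,0]-.51)<.03)
print("bar",m.sum(),P[m].min(0),P[m].max(0),np.median(P[m],0))
for y in(.02,.09,.12):
    m=(abs(P[...,1]-y)<.004)&(P[...,2]>.09)&(P[...,2]<.118)&(abs(P[...,0]-.51)<.05)
    q=P[m];L=q[q[:,0]<.49];Rr=q[q[:,0]>.525];print(y,L.mean(0),Rr.mean(0),q[:,0].min(),q[:,0].max())
for c in[(.508,-.028),(.508,.158)]:print(disc(P,c,.125))
E
```

```text
time: 33.75
eef_pos: [0.5069, -0.1676, 0.3157]
eef_rot: [-2.219, -2.221, 0.004]
ft_force: [-10.6, -5.7, -16.6]
width: 0.215
finger_force: 65.0
time: 34.38
eef_pos: [0.5081, -0.1677, 0.3154]
eef_rot: [2.221, 2.221, -0.0]
ft_force: [-4.3, -1.8, -6.3]
width: 0.221
finger_force: 65.9
time: 35.62
eef_pos: [0.5087, -0.0372, 0.4241]
eef_rot: [2.219, 2.223, 0.001]
ft_force: [-0.8, 0.3, -0.3]
width: 0.45
finger_force: 0.0
bar 2301 [5.09170989e-01 3.19333613e-05 1.34721842e-01] [0.52457905 0.12974297 0.14631514] [0.51661294 0.0627027  0.14197887]
0.02 [0.47981985 0.02011526 0.10355487] [0.53376799 0.02014647 0.10095828] 0.4767303097313072 0.5372466620744747
0.09 [0.48085199 0.08997095 0.10297113] [0.53456339 0.09019045 0.10093684] 0.477890314384931 0.5379234937651222
0.12 [0.48172962 0.1194981  0.10411521] [0.53474486 0.12002833 0.10156361] 0.47782675136806135 0.5375508997641131
(((0.5149350166320801, -0.02790422923862934), 0.022649994120001793), array([ 0.5222355 , -0.02639782], dtype=float32), 564, array([ 0.51454014, -0.02762968], dtype=float32))
(((0.5105391144752502, 0.13680499792099), 0.0005636988789774477), array([0.5105391, 0.136805 ], dtype=float32), 2, array([0.5105391, 0.136805 ], dtype=float32))
```

View pics/w7.png

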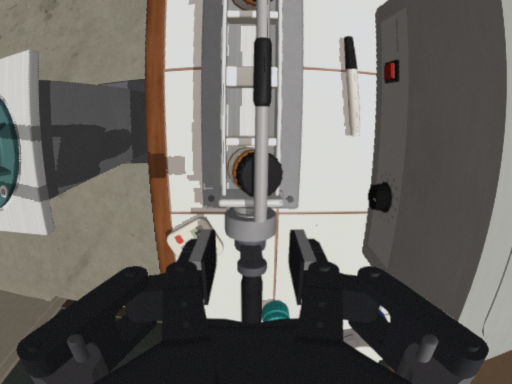

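After five turns both jars are still under the bar. The jar in pocket 3, at (260,173), looks shifted or tilted, so I'll check its lid plane.

```bash
python3 - <<'E'
from h import *
d=dict(np.load("w7.npz"));P=fcloud(d);im=d["pixels"].astype(int)
blk=(im.max(2)<75)
m=blk&(abs(P[...,1]+.028)<.03)&(abs(P[...,0]-.51)<.035)&(P[...,2]>.10)&(P[...,2]<.14)
q=P[m];print(len(q),q.min(0),q.max(0))
v,u=np.nonzero(m)
for lo,hi in((235,255),(270,285)):
    s=(u>=lo)&(u<hi);print(lo,s.sum(),np.median(q[s],0))
for vv in(160,168,176,184,192):
    print(vv,[(uu,P[vv,uu].round(3).tolist(),im[vv,uu].max()) for uu in(232,238,244,250,273,277,281)])
# jar 0
m=blk&(abs(P[...,1]-.158)<.03)&(abs(P[...,0]-.51)<.035)&(P[...,2]>.10)&(P[...,2]<.14);q=P[m];print(len(q),q.min(0) if len(q) else'',q.max(0) if len(q) else'')
cv2.imwrite("pics/w7c.png",cv2.resize(d["pixels"][120:230,190:330],None,fx=5,fy=5,interpolation=2))
E
```

```text
1066 [ 0.49349674 -0.05351643  0.10017194] [ 0.53564538 -0.00733702  0.1378824 ]
235 639 [ 0.50390074 -0.02504405  0.13238269]
270 353 [ 0.5287577  -0.02668268  0.12449609]
160 [(232, [0.489, -0.018, 0.104], np.int64(138)), (238, [0.495, -0.016, 0.116], np.int64(133)), (244, [0.501, -0.014, 0.128], np.int64(16)), (250, [0.507, -0.013, 0.133], np.int64(42)), (273, [0.528, -0.014, 0.126], np.int64(44)), (277, [0.532, -0.015, 0.121], np.int64(88)), (281, [0.546, -0.033, 0.014], np.int64(153))]
168 [(232, [0.489, -0.024, 0.112], np.int64(112)), (238, [0.496, -0.021, 0.126], np.int64(19)), (244, [0.501, -0.02, 0.134], np.int64(45)), (250, [0.507, -0.02, 0.134], np.int64(45)), (273, [0.528, -0.022, 0.125], np.int64(42)), (277, [0.532, -0.022, 0.122], np.int64(43)), (281, [0.546, -0.043, 0.013], np.int64(81))]
176 [(232, [0.489, -0.032, 0.111], np.int64(110)), (238, [0.496, -0.028, 0.13], np.int64(16)), (244, [0.501, -0.027, 0.136], np.int64(49)), (250, [0.507, -0.027, 0.133], np.int64(46)), (273, [0.528, -0.029, 0.125], np.int64(41)), (277, [0.532, -0.029, 0.123], np.int64(42)), (281, [0.536, -0.03, 0.122], np.int64(59))]
184 [(232, [0.487, -0.048, 0.08], np.int64(134)), (238, [0.495, -0.037, 0.125], np.int64(43)), (244, [0.501, -0.034, 0.135], np.int64(40)), (250, [0.507, -0.035, 0.133], np.int64(45)), (273, [0.528, -0.036, 0.125], np.int64(38)), (277, [0.532, -0.037, 0.124], np.int64(38)), (281, [0.547, -0.065, 0.014], np.int64(145))]
192 [(232, [0.487, -0.053, 0.093], np.int64(104)), (238, [0.494, -0.053, 0.093], np.int64(100)), (244, [0.5, -0.054, 0.092], np.int64(71)), (250, [0.507, -0.043, 0.132], np.int64(39)), (273, [0.528, -0.045, 0.124], np.int64(72)), (277, [0.534, -0.05, 0.104], np.int64(205)), (281, [0.546, -0.073, 0.023], np.int64(141))]
26 [0.50071182 0.12914735 0.10626508] [0.52625355 0.1408768  0.13841304]
```

View pics/w7c.png

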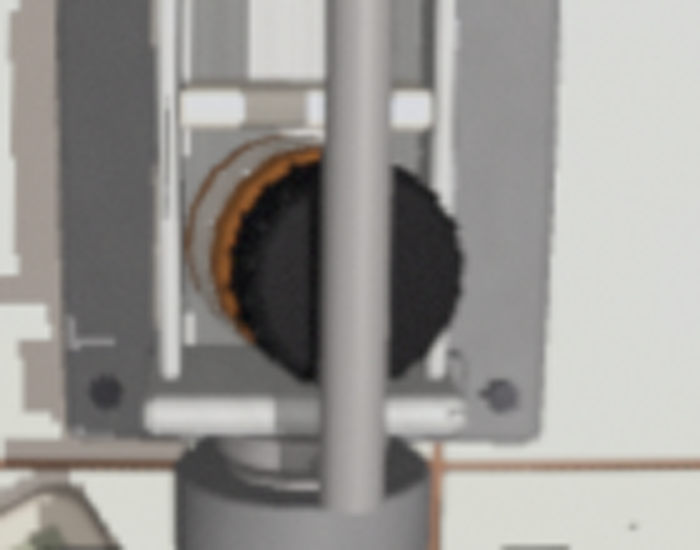

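The jar in pocket 3 leans about 0.37 rad, too close to the 0.4 limit. I'll check the jar in pocket 0, then press the raised lid edge down gently with the bail still closed.

```bash
python3 -m creep '{"travel":[[60,0,0],[110,0,0],[110,0,0],[110,0,0]],"dr":[[0,0,0],[0,0,0],[0,0,0],[0,0,0]]}'
python3 - <<'E'
from rig import arm
from h import *
d=arm.get_image("wrist");P=fcloud(d);im=d["pixels"].astype(int);np.savez("w8.npz",**d)
blk=(im.max(2)<75)
for y0 in(.158,-.028):
    for x in np.arange(.486,.545,.004):
        m=blk&(abs(P[...,1]-y0)<.012)&(abs(P[...,0]-x)<.002)&(P[...,2]>.09)&(P[...,2]<.15);print(y0,x.round(3),m.sum(),np.median(P[m][:,2]).round(4) if m.any() else'',end=' | ')
    print()
E
```

```text
time: 36.17
eef_pos: [0.509, 0.071, 0.4237]
eef_rot: [2.222, 2.22, -0.001]
ft_force: [1.1, 0.3, -0.1]
width: 0.452
finger_force: 0.0
0.158 0.486 0  | 0.158 0.49 0  | 0.158 0.494 3 0.1266 | 0.158 0.498 96 0.1289 | 0.158 0.502 123 0.1344 | 0.158 0.506 135 0.1337 | 0.158 0.51 120 0.1324 | 0.158 0.514 1 0.1306 | 0.158 0.518 0  | 0.158 0.522 0  | 0.158 0.526 96 0.1262 | 0.158 0.53 119 0.1246 | 0.158 0.534 102 0.1231 | 0.158 0.538 39 0.1217 | 0.158 0.542 0  | 
-0.028 0.486 0  | -0.028 0.49 0  | -0.028 0.494 45 0.1261 | -0.028 0.498 61 0.133 | -0.028 0.502 74 0.1343 | -0.028 0.506 76 0.133 | -0.028 0.51 38 0.1318 | -0.028 0.514 0  | -0.028 0.518 0  | -0.028 0.522 24 0.1265 | -0.028 0.526 64 0.1254 | -0.028 0.53 71 0.124 | -0.028 0.534 53 0.1224 | -0.028 0.538 0  | -0.028 0.542 0  |
```

Both jars lean the same way against the bar, at about 0.34 rad. I'll turn the wrist 90° and press each raised edge down with closed fingertips, beside the bar.

```bash
python3 -m creep '{"travel":[[30,-6,0],[60,-12,0],[87,-17,0],[87,-17,0],[87,-17,0],[87,-17,0],[87,-17,0],[87,-17,0],[87,-17,0],[87,-17,0],[87,-17,50],[87,-17,90],[87,-17,110],[87,-17,110]],"dr":[[0,0,-0.18],[0,0,-0.36],[0,0,-0.54],[0,0,-0.72],[0,0,-0.9],[0,0,-1.08],[0,0,-1.26],[0,0,-1.44],[0,0,-1.571],[0,0,-1.571],[0,0,-1.571],[0,0,-1.571],[0,0,-1.571],[0,0,-1.571]]}' 0
```

```text
time: 37.98
eef_pos: [0.4911, 0.1583, 0.3123]
eef_rot: [-0.005, -3.138, 0.001]
ft_force: [0.1, 0.2, 0.4]
width: -0.003
finger_force: 0.0
```

```bash
python3 -m creep '{"travel":[[0,0,3],[0,0,6],[0,0,6]],"dr":[[0,0,0],[0,0,0],[0,0,0]]}'; python3 -c "
from rig import arm;print(arm.get_state()['eef_rot'])"
```

```text
time: 38.35
eef_pos: [0.4917, 0.1593, 0.3087]
eef_rot: [0.0, 3.14, 0.001]
ft_force: [-1.1, -0.2, 4.2]
width: 0.001
finger_force: 2.2
[3.86701015e-04 3.14038905e+00 6.28613863e-04]
```

Contact at 4 N. Pressing further in small steps.

```bash
python3 -m creep '{"travel":[[0,0,2],[0,0,4],[0,0,4]],"dr":[[0,0,0],[0,0,0],[0,0,0]]}';python3 -m creep '{"travel":[[0,0,2],[0,0,4],[0,0,4]],"dr":[[0,0,0],[0,0,0],[0,0,0]]}'
```

```text
time: 38.72
eef_pos: [0.4909, 0.1596, 0.3068]
eef_rot: [0.0, 3.141, 0.001]
ft_force: [-10.6, -0.9, 27.3]
width: 0.001
finger_force: 13.9
time: 39.1
eef_pos: [0.49, 0.1598, 0.3053]
eef_rot: [0.0, -3.141, -0.002]
ft_force: [-22.0, -0.1, 55.0]
width: -0.002
finger_force: 27.7
```

The jar is wedged and won't yield to pressing, so I'll back off. Instead I'll rock the crank slowly a little way back and return, so the jars can drop flat under gravity; the net turn count doesn't change.

```bash
python3 -m creep '{"travel":[[0,0,-30],[0,0,-70],[0,0,-110],[-5,-60,-110],[-10,-120,-110],[-15,-180,-110],[-17,-240,-110],[-17,-300,-110],[-17,-325,-110],[-17,-325,-110],[-17,-325,-90],[-17,-325,-90],[-17,-325,-90]],"dr":[[0,0,0],[0,0,0],[0,0,0.18],[0,0,0.36],[0,0,0.54],[0,0,0.72],[0,0,0.9],[0,0,1.08],[0,0,1.26],[0,0,1.44],[0,0,1.571],[0,0,1.571],[0,0,1.571]]}' 50
cat >> h.py <<'E'
def tilt(P,im,y0):
    m=(im.max(2)<75)&(abs(P[...,1]-y0)<.024)&(abs(P[...,0]-.51)<.03)&(P[...,2]>.115)&(P[...,2]<.15)
    q=P[m]
    if len(q)<30: return len(q)
    for _ in range(4):
        A=np.c_[q[:,:2],np.ones(len(q))];c=np.linalg.lstsq(A,q[:,2],rcond=None)[0];e=q[:,2]-A@c;q=q[np.abs(e)<max(.0015,e.std())]
    return c[:2].round(3),len(q),q.min(0).round(3),q.max(0).round(3)
def handle(P):
    m=(abs(P[...,1]+.16)<.02)&(P[...,2]>.12)&(P[...,2]<.185)&(abs(P[...,0]-.51)<.05);q=P[m]
    return q[:,0].min().round(4),q[:,0].max().round(4),np.percentile(q[:,2],98).round(4)
E
python3 - <<'E'
from rig import arm
from h import *
d=arm.get_image("wrist");P=fcloud(d);print("handle",handle(P),tilt(P,d["pixels"],-.028),arm.get_state()["eef_pos"],arm.get_state()["eef_rot"])
E
```

```text
time: 40.72
eef_pos: [0.5088, -0.1657, 0.3904]
eef_rot: [2.218, 2.224, 0.001]
ft_force: [-0.2, 0.1, 0.2]
width: 0.502
finger_force: 0.0
handle (np.float64(0.4974), np.float64(0.5184), np.float64(0.1657)) (array([-0.339,  0.025]), 909, array([ 0.497, -0.048,  0.121]), array([ 0.536, -0.01 ,  0.135])) [ 0.50891115 -0.16569224  0.39056367] [2.21806194e+00 2.22314268e+00 8.01800489e-04]
```

```bash
python3 -m creep '{"travel":[[0,-1,40],[0,-1,65],[0,-1,76],[0,-1,76]],"dr":[[0,0,0],[0,0,0],[0,0,0],[0,0,0]]}' && python3 -m creep '{"travel":[[0,0,0],[0,0,0],[0,0,0],[0,-7.5,0.6],[0,-14.8,2.2],[0,-21.7,5],[0,-28.2,8.7],[0,-34.1,13.4],[0,-39.2,18.9],[0,-39.2,18.9],[0,-39.2,18.9],[0,-34.1,13.4],[0,-28.2,8.7],[0,-21.7,5],[0,-14.8,2.2],[0,-7.5,0.6],[0,-3.7,0.2],[0,0,0],[0,0,0],[0,0,0]],"dr":[[0,0,0],[0,0,0],[0,0,0],[0,0,0],[0,0,0],[0,0,0],[0,0,0],[0,0,0],[0,0,0],[0,0,0],[0,0,0],[0,0,0],[0,0,0],[0,0,0],[0,0,0],[0,0,0],[0,0,0],[0,0,0],[0,0,0],[0,0,0]]}' 0
python3 - <<'E'
from rig import arm
from h import *
d=arm.get_image("wrist");P=fcloud(d);print(tilt(P,d["pixels"],-.028))
E
```

```text
time: 41.28
eef_pos: [0.5078, -0.1657, 0.3138]
eef_rot: [-2.22, -2.222, 0.0]
ft_force: [-0.3, 0.4, -0.5]
width: 0.5
finger_force: 0.0
time: 43.78
eef_pos: [0.5063, -0.166, 0.3149]
eef_rot: [-2.22, -2.221, 0.004]
ft_force: [-9.0, -2.1, 13.5]
width: 0.225
finger_force: 60.9
(array([-0.154,  0.059]), 390, array([ 0.495, -0.049,  0.123]), array([ 0.535, -0.034,  0.131]))
```

```bash
python3 -m creep '{"travel":[[0,-14.8,2.2],[0,-28.2,8.7],[0,-39.2,18.9],[0,-44.6,27.3],[0,-48.2,36.6],[0,-48.2,36.6],[0,-48.2,36.6],[0,-44.6,27.3],[0,-39.2,18.9],[0,-34.1,13.4],[0,-28.2,8.7],[0,-21.7,5],[0,-14.8,2.2],[0,-10,1],[0,-5,0.3],[0,0,0],[0,1,0],[0,1,0],[0,1,0]],"dr":[[0,0,0],[0,0,0],[0,0,0],[0,0,0],[0,0,0],[0,0,0],[0,0,0],[0,0,0],[0,0,0],[0,0,0],[0,0,0],[0,0,0],[0,0,0],[0,0,0],[0,0,0],[0,0,0],[0,0,0],[0,0,0],[0,0,0]]}' && python3 -m creep '{"travel":[[0,0,0],[0,0,0],[0,0,0],[0,0,-30],[0,0,-70],[0,0,-110],[60,0,-110],[120,0,-110],[170,0,-110],[170,0,-110],[170,0,-110]],"dr":[[0,0,0],[0,0,0],[0,0,0],[0,0,0],[0,0,0],[0,0,0],[0,0,0],[0,0,0],[0,0,0],[0,0,0],[0,0,0]]}' 45
python3 - <<'E'
from rig import arm
from h import *
d=arm.get_image("wrist");P=fcloud(d);im=d["pixels"]
for y in(-.028,.158):print(tilt(P,im,y))
for y in(.02,.09,.12):
    m=(abs(P[...,1]-y)<.004)&(P[...,2]>.09)&(P[...,2]<.118)&(abs(P[...,0]-.51)<.05)
    q=P[m];L=q[q[:,0]<.49];Rr=q[q[:,0]>.525];print(y,L.mean(0).round(4),Rr.mean(0).round(4))
m=(P[...,2]>.132)&(P[...,2]<.16)&(P[...,1]>.03)&(P[...,1]<.1)&(abs(P[...,0]-.51)<.03)
print("bar",P[m].min(0).round(4),P[m].max(0).round(4),arm.get_state()["eef_pos"])
E
```

```text
time: 46.2
eef_pos: [0.5072, -0.166, 0.3149]
eef_rot: [-2.22, -2.221, 0.004]
ft_force: [-9.7, -1.9, 13.9]
width: 0.217
finger_force: 61.8
time: 47.58
eef_pos: [0.5088, 0.0041, 0.4237]
eef_rot: [2.22, 2.222, -0.0]
ft_force: [0.3, -0.0, -0.2]
width: 0.449
finger_force: 0.0
(array([-0.288, -0.012]), 582, array([ 0.496, -0.047,  0.123]), array([ 0.535, -0.008,  0.135]))
(array([-0.01 ,  0.001]), 932, array([0.485, 0.137, 0.123]), array([0.527, 0.177, 0.126]))
0.02 [0.4809 0.0201 0.1027] [0.5342 0.0198 0.1009]
0.09 [0.4814 0.0901 0.1018] [0.5349 0.0899 0.1011]
0.12 [0.4816 0.1199 0.1036] [0.535  0.1196 0.1026]
bar [0.5082 0.0301 0.1353] [0.5236 0.0999 0.1462] [0.50882543 0.00355374 0.42367612]
```

Pocket 0's jar is flat now, but pocket 3's still leans 0.33 rad. I'll give it the same press and rock.

```bash
python3 -m creep '{"travel":[[-15,-8,0],[-32,-17,0],[-32,-17,0],[-32,-17,0],[-32,-17,0],[-32,-17,0],[-32,-17,0],[-32,-17,0],[-32,-17,0],[-32,-17,30],[-32,-17,70],[-32,-17,100],[-32,-17,112],[-32,-17,112]],"dr":[[0,0,-0.18],[0,0,-0.36],[0,0,-0.54],[0,0,-0.72],[0,0,-0.9],[0,0,-1.08],[0,0,-1.26],[0,0,-1.44],[0,0,-1.571],[0,0,-1.571],[0,0,-1.571],[0,0,-1.571],[0,0,-1.571],[0,0,-1.571]]}' 0 && python3 -m creep '{"travel":[[0,0,4],[0,0,6],[0,0,8],[0,0,8]],"dr":[[0,0,0],[0,0,0],[0,0,0],[0,0,0]]}'
```

```text
time: 49.38
eef_pos: [0.4916, -0.0286, 0.3114]
eef_rot: [-0.002, -3.14, -0.0]
ft_force: [0.1, 0.1, -0.2]
width: 0.001
finger_force: 0.0
time: 49.88
eef_pos: [0.4908, -0.0277, 0.3061]
eef_rot: [0.002, -3.141, 0.001]
ft_force: [-9.8, -0.8, 22.3]
width: -0.001
finger_force: 11.4
```

```bash
python3 -m creep '{"travel":[[0,0,3],[0,0,3]],"dr":[[0,0,0],[0,0,0]]}'; python3 -m creep '{"travel":[[0,0,2],[0,0,2]],"dr":[[0,0,0],[0,0,0]]}'
```

```text
time: 50.12
eef_pos: [0.4895, -0.0276, 0.3043]
eef_rot: [0.002, -3.138, 0.001]
ft_force: [-19.3, -1.0, 42.4]
width: 0.003
finger_force: 21.0
time: 50.38
eef_pos: [0.4873, -0.0274, 0.3021]
eef_rot: [0.003, -3.132, 0.001]
ft_force: [-25.8, -1.2, 41.6]
width: 0.0
finger_force: 20.7
```

It's yielding, so I'll continue a little further.

```bash
python3 -m creep '{"travel":[[-2,0,2],[-2,0,4],[-2,0,4]],"dr":[[0,0,0],[0,0,0],[0,0,0]]}'; python3 - <<'E'
from rig import arm
from h import *
d=arm.get_image("wrist");P=fcloud(d);print(tilt(P,d["pixels"],-.028),tilt(P,d["pixels"],.158))
E
```

```text
time: 50.75
eef_pos: [0.4835, -0.0274, 0.2963]
eef_rot: [0.005, -3.116, 0.001]
ft_force: [-40.7, -5.3, 56.5]
width: -0.002
finger_force: 29.7
2 (array([0.094, 0.036]), 827, array([0.483, 0.135, 0.121]), array([0.516, 0.172, 0.126]))
```

```bash
python3 -m creep '{"travel":[[0,0,-30],[0,0,-80],[0,0,-120],[0,20,-120],[0,32,-120],[0,32,-120],[0,32,-120],[0,32,-120],[0,32,-120],[0,32,-120],[0,32,-120],[0,32,-120],[0,32,-120]],"dr":[[0,0,0],[0,0,0],[0,0,0.18],[0,0,0.36],[0,0,0.54],[0,0,0.72],[0,0,0.9],[0,0,1.08],[0,0,1.26],[0,0,1.44],[0,0,1.571],[0,0,1.571],[0,0,1.571]]}' 45
python3 - <<'E'
from rig import arm
from h import *
d=arm.get_image("wrist");P=fcloud(d);im=d["pixels"];cv2.imwrite("pics/w9.png",im);np.savez("w9.npz",**d)
for y in(-.028,.158):print(tilt(P,im,y))
for y in(.02,.09,.12):
    m=(abs(P[...,1]-y)<.004)&(P[...,2]>.09)&(P[...,2]<.118)&(abs(P[...,0]-.51)<.05)
    q=P[m];L=q[q[:,0]<.49];Rr=q[q[:,0]>.525];print(y,L.mean(0).round(4),Rr.mean(0).round(4))
m=(P[...,2]>.132)&(P[...,2]<.16)&(P[...,1]>.03)&(P[...,1]<.1)&(abs(P[...,0]-.51)<.03)
print("bar",P[m].min(0).round(4),P[m].max(0).round(4),arm.get_state()["eef_pos"])
E
```

```text
time: 52.42
eef_pos: [0.4937, 0.0043, 0.4151]
eef_rot: [2.218, 2.224, 0.001]
ft_force: [-0.1, 0.4, -0.6]
width: 0.452
finger_force: 0.0
(array([ 0.065, -0.001]), 888, array([ 0.483, -0.048,  0.122]), array([ 0.523, -0.007,  0.126]))
(array([0.061, 0.009]), 917, array([0.484, 0.138, 0.121]), array([0.525, 0.174, 0.126]))
0.02 [0.4811 0.0201 0.0997] [0.5343 0.0199 0.1035]
0.09 [0.4815 0.0899 0.1011] [0.5351 0.0898 0.1045]
0.12 [0.4819 0.1202 0.1011] [0.5349 0.12   0.1045]
bar [0.5048 0.0301 0.1349] [0.5212 0.0998 0.1469] [0.49362333 0.00431825 0.41503274]
```

Both jars stand flat again with the bail closed and the cradle about 0.06 rad off upright. Now to open the bail.

```bash
python3 -m creep '{"travel":[[30,10,0],[61,19,20],[61,19,60],[61,19,95],[61,19,113],[61,19,113]],"dr":[[0,0,0],[0,0,0],[0,0,0],[0,0,0],[0,0,0],[0,0,0]]}' 42 && python3 -m creep '{"travel":[[0,0,0],[0,0,0],[0,0,0],[0,0,0],[0,-5,0],[0,-10.4,0.3],[0,-18.1,1.5],[0,-18.1,1.5]],"dr":[[0,0,0],[0,0,0],[0,0,0],[0,0,0],[0,0,0],[0,0,0],[0,0,0],[0,0,0]]}' 0
```

```text
time: 53.22
eef_pos: [0.512, 0.0653, 0.3005]
eef_rot: [-2.218, -2.221, 0.004]
ft_force: [-0.4, -0.3, -0.3]
width: 0.419
finger_force: 0.0
time: 54.22
eef_pos: [0.4939, 0.0654, 0.3008]
eef_rot: [-2.221, -2.221, -0.001]
ft_force: [-0.7, 0.2, 7.9]
width: 0.158
finger_force: 59.5
```

```bash
python3 -m creep '{"travel":[[0,-11.2,3.2],[0,-21.8,7.9],[0,-31.5,14.3],[0,-40.2,22],[0,-47.6,30.9],[0,-53.7,40.8],[0,-56.8,47.9],[0,-56.8,47.9]],"dr":[[0,0,0],[0,0,0],[0,0,0],[0,0,0],[0,0,0],[0,0,0],[0,0,0],[0,0,0]]}' && python3 -m creep '{"travel":[[0,0,0],[0,0,0],[0,0,-30],[0,0,-80],[0,20,-140],[0,50,-170],[0,70,-170],[0,70,-170],[0,70,-170]],"dr":[[0,0,0],[0,0,0],[0,0,0],[0,0,0],[0,0,0],[0,0,0],[0,0,0],[0,0,0],[0,0,0]]}' 42
python3 - <<'E'
from rig import arm
from h import *
d=arm.get_image("wrist");P=fcloud(d);im=d["pixels"];cv2.imwrite("pics/w10.png",im);np.savez("w10.npz",**d)
for y in(-.028,.158):print(tilt(P,im,y),disc(P,(.505,y),.125,rad=.026)[0])
for y in(.02,.09,.12):
    m=(abs(P[...,1]-y)<.004)&(P[...,2]>.09)&(P[...,2]<.118)&(abs(P[...,0]-.51)<.05)
    q=P[m];L=q[q[:,0]<.49];Rr=q[q[:,0]>.525];print(y,L.mean(0).round(4),Rr.mean(0).round(4))
print(arm.get_state()["eef_pos"])
E
```

```text
time: 55.22
eef_pos: [0.438, 0.0657, 0.2514]
eef_rot: [2.222, 2.221, 0.003]
ft_force: [5.8, 5.9, -7.1]
width: 0.159
finger_force: 58.6
time: 56.35
eef_pos: [0.5063, 0.0652, 0.4212]
eef_rot: [-2.22, -2.22, 0.004]
ft_force: [-0.1, -0.3, -0.3]
width: 0.42
finger_force: 0.0
(array([ 0.061, -0.019]), 923, array([ 0.483, -0.047,  0.121]), array([ 0.523, -0.006,  0.126])) ((0.5031998753547668, -0.027562875300645828), 0.021993612870573997)
(array([ 0.07 , -0.002]), 1564, array([0.484, 0.138, 0.121]), array([0.525, 0.179, 0.127])) ((0.5050689578056335, 0.15856336057186127), 0.02208089642226696)
0.02 [0.4815 0.0201 0.101 ] [0.5343 0.0198 0.1051]
0.09 [0.4822 0.0897 0.1002] [0.535  0.0904 0.1045]
0.12 [0.4818 0.12   0.1007] [0.5352 0.1199 0.1051]
[0.50623469 0.06523095 0.42124866]
```

View pics/w10.png

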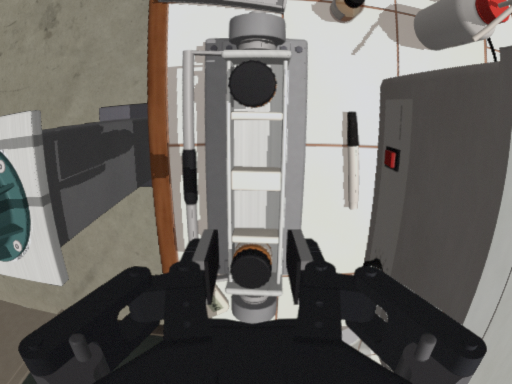

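The view shows the bail open, with its sleeve at (190,175), and both jars upright in the cradle at (252,83) and (252,268). I'll pick up the jar from pocket 0.

```bash
python3 -m creep '{"travel":[[50,-1,0],[94,-1,20],[94,-1,70],[94,-1,110],[94,-1,135],[94,-1,143],[94,-1,143]],"dr":[[0,0,0],[0,0,0],[0,0,0],[0,0,0],[0,0,0],[0,0,0],[0,0,0]]}' 76 && python3 -m creep '{"travel":[[0,0,0],[0,0,0],[0,0,0],[0,0,0],[0,0,0],[0,0,-10],[0,0,-40],[0,0,-90],[0,0,-130],[0,0,-130]],"dr":[[0,0,0],[0,0,0],[0,0,0],[0,0,0],[0,0,0],[0,0,0],[0,0,0],[0,0,0],[0,0,0],[0,0,0]]}' 0
python3 - <<'E'
from h import *
s=dict(np.load("scene0.npz"));P=cloud(s)
m=(P[...,2]>.016)&(P[...,2]<.03)&(P[...,0]>.34)&(P[...,0]<.60)&(P[...,1]>.25)&(P[...,1]<.50)
q=P[m];print(cv2.minAreaRect(q[:,:2].astype(np.float32)),len(q))
E
```

```text
time: 57.28
eef_pos: [0.5063, 0.1592, 0.2792]
eef_rot: [-2.221, -2.221, 0.001]
ft_force: [0.1, -0.6, -0.0]
width: 0.758
finger_force: 0.0
time: 58.52
eef_pos: [0.508, 0.1595, 0.4139]
eef_rot: [2.218, 2.218, 0.012]
ft_force: [-0.2, -0.4, -1.8]
width: 0.482
finger_force: 69.8
((0.4914197325706482, 0.39100736379623413), (0.23084498941898346, 0.20039410889148712), 80.79507446289062) 310
```

```bash
python3 -m creep '{"travel":[[55,-15,0],[110,-30,0],[165,-47,0],[190,-47,0],[190,-47,0],[190,-47,0],[190,-47,0]],"dr":[[0,0,0],[0,0,0],[0,0,0],[0,0,0],[0,0,0],[0,0,0],[0,0,0]]}'
python3 - <<'E'
from rig import arm
from h import *
d=arm.get_image("wrist");P=fcloud(d);im=d["pixels"];cv2.imwrite("pics/w11.png",im)
print(arm.get_state()["eef_pos"])
for y in(.34,.37,.40,.43,.45):
    m=(abs(P[...,1]-y)<.003)&(P[...,2]>.016)&(P[...,2]<.027)&(P[...,0]>.33)&(P[...,0]<.62);print(y,P[m][:,0].min().round(3),P[m][:,0].max().round(3),m.sum()) if m.any() else None
for x in(.42,.46,.5):
    m=(abs(P[...,0]-x)<.003)&(P[...,2]>.016)&(P[...,2]<.027)&(P[...,1]>.2)&(P[...,1]<.55);print(x,P[m][:,1].min().round(3),P[m][:,1].max().round(3),m.sum()) if m.any() else None
E
```

```text
time: 59.4
eef_pos: [0.4598, 0.3481, 0.4091]
eef_rot: [-2.223, -2.22, 0.001]
ft_force: [-0.3, 0.6, -0.2]
width: 0.479
finger_force: 69.7
[0.45991564 0.34818102 0.40925015]
0.34 0.385 0.557 35
0.37 0.391 0.56 37
0.4 0.394 0.61 54
0.43 0.399 0.581 52
0.45 0.402 0.564 43
0.42 0.286 0.477 31
0.46 0.467 0.471 19
0.5 0.461 0.465 15
```

View pics/w11.png

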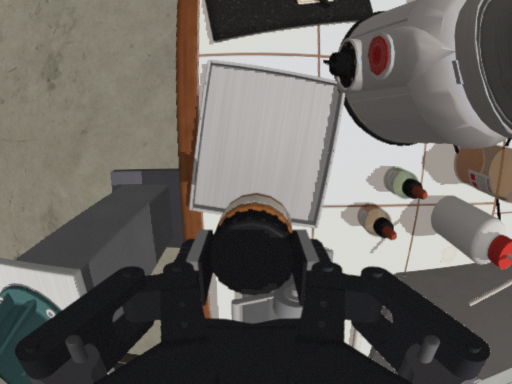

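The tray spans (192..340, 62..225) in the image, with its centre at about (0.475, 0.373), and it is empty. The blender is to its right. Placing at (0.455, 0.405).

```bash
python3 -m creep '{"travel":[[57,-5,0],[57,-5,60],[57,-5,120],[57,-5,170],[57,-5,195],[57,-5,201],[57,-5,201]],"dr":[[0,0,0],[0,0,0],[0,0,0],[0,0,0],[0,0,0],[0,0,0],[0,0,0]]}'
```

```text
time: 60.32
eef_pos: [0.4551, 0.4059, 0.2088]
eef_rot: [-2.222, -2.22, -0.0]
ft_force: [1.4, -0.2, -2.0]
width: 0.476
finger_force: 69.5
```

```bash
python3 -m creep '{"travel":[[0,0,2],[0,0,4],[0,0,4]],"dr":[[0,0,0],[0,0,0],[0,0,0]]}'
```

```text
time: 60.7
eef_pos: [0.4556, 0.4068, 0.207]
eef_rot: [2.221, 2.221, 0.006]
ft_force: [-1.7, -1.7, 13.2]
width: 0.478
finger_force: 70.8
```

Contact. Releasing, lifting and going back to the jar in pocket 3.

```bash
python3 -m creep '{"travel":[[0,0,0],[0,0,0],[0,0,0],[0,0,-40],[0,0,-90],[0,0,-150],[0,0,-210],[-60,10,-215],[-120,20,-215],[-180,30,-215],[-240,40,-215],[-300,48,-215],[-360,48,-215],[-420,48,-215],[-433,48,-215],[-433,48,-215],[-433,48,-215]],"dr":[[0,0,0],[0,0,0],[0,0,0],[0,0,0],[0,0,0],[0,0,0],[0,0,0],[0,0,0],[0,0,0],[0,0,0],[0,0,0],[0,0,0],[0,0,0],[0,0,0],[0,0,0],[0,0,0],[0,0,0]]}' 76
```

```text
time: 62.82
eef_pos: [0.5026, -0.0255, 0.4192]
eef_rot: [-2.22, -2.222, -0.001]
ft_force: [-0.2, -0.1, -0.1]
width: 0.757
finger_force: 0.0
```

```bash
python3 -m creep '{"travel":[[-2,0,40],[-2,0,90],[-2,0,125],[-2,0,139],[-2,0,139]],"dr":[[0,0,0],[0,0,0],[0,0,0],[0,0,0],[0,0,0]]}' && python3 -m creep '{"travel":[[0,0,0],[0,0,0],[0,0,0],[0,0,0],[0,0,0],[0,0,-10],[0,0,-40],[0,0,-90],[0,0,-145],[0,0,-145]],"dr":[[0,0,0],[0,0,0],[0,0,0],[0,0,0],[0,0,0],[0,0,0],[0,0,0],[0,0,0],[0,0,0],[0,0,0]]}' 0
```

```text
time: 63.45
eef_pos: [0.5027, -0.0278, 0.28]
eef_rot: [-2.219, -2.222, 0.001]
ft_force: [1.8, 0.1, 0.5]
width: 0.761
finger_force: 0.0
time: 64.7
eef_pos: [0.5042, -0.029, 0.431]
eef_rot: [2.215, 2.215, 0.009]
ft_force: [0.3, 0.2, -1.3]
width: 0.474
finger_force: 62.4
```

```bash
python3 -m creep '{"travel":[[60,-5,0],[120,-10,0],[180,-15,0],[240,-22,0],[300,-28,0],[358,-33,0],[358,-33,0],[358,-33,60],[358,-33,120],[358,-33,170],[358,-33,205],[358,-33,214],[358,-33,214]],"dr":[[0,0,0],[0,0,0],[0,0,0],[0,0,0],[0,0,0],[0,0,0],[0,0,0],[0,0,0],[0,0,0],[0,0,0],[0,0,0],[0,0,0],[0,0,0]]}'
```

```text
time: 66.32
eef_pos: [0.4698, 0.3287, 0.2115]
eef_rot: [-2.222, -2.221, 0.001]
ft_force: [0.1, 0.8, -0.5]
width: 0.48
finger_force: 62.2
```

```bash
python3 -m creep '{"travel":[[0,0,3],[0,0,5],[0,0,7],[0,0,7]],"dr":[[0,0,0],[0,0,0],[0,0,0],[0,0,0]]}' && python3 -m creep '{"travel":[[0,0,0],[0,0,0],[0,0,0],[0,0,-40],[0,0,-90],[0,0,-150],[0,0,-210],[-60,-10,-210],[-60,-10,-210],[-60,-10,-210]],"dr":[[0,0,0],[0,0,0],[0,0,0],[0,0,0],[0,0,0],[0,0,0],[0,0,0],[0,0,0],[0,0,0],[0,0,0]]}' 76
python3 - <<'E'
from rig import arm
from h import *
d=arm.get_image("wrist");P=fcloud(d);im=d["pixels"];cv2.imwrite("pics/w12.png",im)
for c in((.455,.406),(.47,.329)):
    print(disc(P,c,.050))
    m=(im.max(2)<75)&(np.hypot(P[...,0]-c[0],P[...,1]-c[1])<.018)&(P[...,2]>.044);q=P[m];print(np.linalg.lstsq(np.c_[q[:,:2],np.ones(len(q))],q[:,2],rcond=None)[0].round(3),len(q))
print(arm.get_state()["eef_pos"])
E
```

```text
time: 66.82
eef_pos: [0.4706, 0.3299, 0.2084]
eef_rot: [2.22, 2.221, 0.007]
ft_force: [-3.5, -3.7, 25.5]
width: 0.481
finger_force: 64.7
time: 68.08
eef_pos: [0.4597, 0.2692, 0.4141]
eef_rot: [-2.222, -2.22, 0.0]
ft_force: [-0.2, -0.3, 1.1]
width: 0.762
finger_force: 0.0
(((0.4575762450695038, 0.40607085824012756), 0.021964922547340393), array([0.45755723, 0.40538922], dtype=float32), 1094, array([0.4575119 , 0.40596288], dtype=float32))
[-0.     0.006  0.047] 784
(((0.4733407497406006, 0.32999297976493835), 0.02208082564175129), array([0.4731928 , 0.33007365], dtype=float32), 1116, array([0.4735607 , 0.33023727], dtype=float32))
[-11.347   9.275   2.418] 2386
[0.45982154 0.2696121  0.4139131 ]
```

View pics/w12.png

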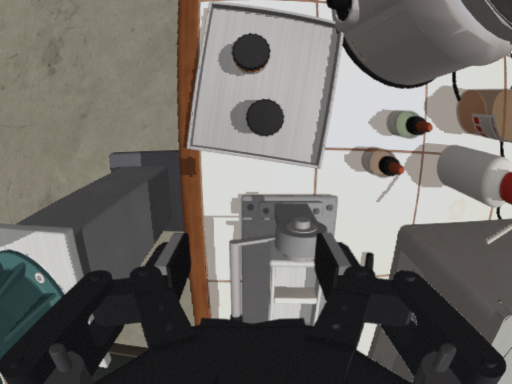

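Both jars stand upright in the tray, at (251,51) and (265,117), and the gripper is clear. Handing in.

```bash
python3 -c "
from rig import arm;print(arm.job_done())"
```

```text
the job is handed in; nothing more can be done
None
```

The job is handed in, but no verdict came back: both jars were mixed for exactly five turns under the closed bail (they leaned about 0.35 rad afterwards and I reset them before opening it), and they now stand upright in the steel tray with the bail open and the cradle about 0.06 rad off upright.

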